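Refit the filter cover on the rheometer's temperature unit and lock its quarter-turn stud

TASK

The filter cover is off the rheometer's low grey temperature unit: lay it back in its opening so that the flange sits flat all round. Then press its sprung knob lightly and turn it clockwise to find the slot, push the stud right in, turn it on clockwise a quarter turn to the stop and let go, so that it is locked and the knob stays down. Do not force anything, and leave the other things on the bench and on the unit where they are.

Things in the scene. Friction and masses are not known exactly. Their poses are not given: they have to be found in the camera images.
- unit: The temperature unit: light grey casing 260 mm (x) x 240 mm (y) x 100 mm tall, fixed on the bench. Origin: centre of its underside, z up. Top face flat at 100 mm, open filter bay in it. A small jar stands on its top beyond the bay (+x).
- opening (a point): Centre of the unit's rectangular opening, level with the casing's top (100 mm above the bench). Clear size 80.4 mm along x, 120.4 mm along y, straight walls, with a 5 mm 45-degree lead-in chamfer all round the rim. z up.
- receptacle: Slotted 40 x 40 mm steel plate fixed in the bay, the stud's receptacle. Origin and axes as the opening's. Plate top 16.5 mm below the origin; slot centred, 33 mm along x, 6.4 mm wide in y. Below the plate are flat lands, and a quarter turn clockwise (from above) from the slot two notches ended by stop walls. Over 40 N on it harms it (0.3 N m at the stop is safe, 0.5 not).
- cover_flange (a point): The loose grey metal cover, 0.27 kg, standing on its skirt on the bench. The point: centre of its flange's underside, z up, 24 mm above the bench. Flange 98 mm (x) x 138 mm (y), 4 mm thick; skirt below it 78 x 118 mm, 24 mm deep, 1.2 mm play each side in the opening. Seated, the point meets the opening's, axes in line (or half a turn round). Over 60 N on the unit is too rough.
- knob_centre (a point): Centre of the round ribbed black knob on the stud in the cover's middle: 29 mm diameter, 18 mm tall, its centre 25.5 mm above the flange's underside (21.5 mm above its top face) with the stud out, 12.5 mm free below it. The cover can be carried by it. The point goes in and out with the stud but does not turn with it. The knob turns with slight friction and keeps its angle.
- stud_pin (a point): Middle of the stud's steel cross pin (28 mm long, 4 mm thick) inside the skirt, 13 mm below the flange's underside with the stud out. The pin turns with the knob; this point does not. At the start the pin stands 10 to 80 degrees anticlockwise (seen from above) of the cover's x axis, just how much is unknown: it must be felt for, turning clockwise.
- stud (a joint): Push-in of the stud (m): 0 out, 0.0115 fully in; spring 3 N, plus 0.7 N per mm. Cover seated: off the slot the pin stops on the plate at 0.0015; in the slot it goes right in. Beyond 0.010 it turns clockwise under the lands to the stop, 80 to 100 degrees past the slot. Let go there it rises to about 0.007: locked. Let go sooner it stays near 0.009, or at the slot jumps out.

How it is judged:
By the outcome, as a careful person would: the job done as asked, in the order asked, and still so for the second after the job is handed in, with the robot touching nothing.
It also fails if it takes over 67 s, if anything falls off the work surface, if the arm or the gripper's body presses on something with over 40 N, if the wrist force passes 120 N, or if a joint passes its speed limit or range.

ROBOT

A 6-joint arm with a two-finger parallel gripper is mounted at the origin on the work surface. World frame = base frame: x ahead of the robot, y to its left, z up, the work surface at z = 0. Lengths are in m, angles in rad, forces in N, time in s.
With the tool pointing down it reaches from about 0.325 to 0.85 m from the base axis. Payload 4.4 kg.
Tool frame: the origin (TCP) lies where the fingers leave the gripper's body, on its centre line; the fingertips stand 97 mm ahead of it and the grasp point (between the pads) lies 78 mm ahead of it; x points along the fingers, z is the direction in which the jaws open and shut, and the axes are right-handed (so a half turn about x gives the same grasp; the last joint's range is limited). The gripper opens to 94 mm and grips with 3 to 60 N. Pads are 16 mm wide; open, the fingers measure 119 mm over their backs; the gripper's body (75 mm by 177 mm) begins 78 mm behind the grasp point.
Start: joints at [-1.494, 0.207, 1.542, -0, 1.393, -0.15], TCP at [0.13, -0.56, 0.303] pointing down, gripper open.
Joint ranges: [-2.73, 2.73], [-0.86, 2.22], [0.23, 2.46], [-1.11, 4.25], [0.08, 2.63], [-2.82, 2.82]. Speed limits (rad/s): [2.79, 2.79, 3.14, 3.14, 3.14, 3.14].

INTERFACE

Orientations are given as [roll, pitch, yaw] about the fixed x, y, z axes, in that order (R = Rz(yaw) Ry(pitch) Rx(roll)).
In Python, from bench import bot gives the robot as it stands.
- The arm moves only by the shell command python3 -m creep 'ROWS' [FORCE]. ROWS is JSON, a list of rows, each an object of numbers: "dx", "dy", "dz": the shift along the tool's x, y, z in mm; "twist": the turn about the tool's x in rad; "fingers": the finger opening in mm, from 0 to 94. In form: [{"dx": .., "dy": .., "dz": .., "twist": .., "fingers": ..}, ...]. A call has 1 to 12 rows; each row shifts and turns the commanded pose from where the row before left it, along the tool's axes as they then stand; what a row does not reach is not made up. A row lasts 1/12 s, in which the tool goes at most 41.7 mm and 7.16 degrees, less where a joint would pass 70% of its speed; a pose out of reach is approached as far as the arm can. A call with a gripper value outside its range is refused whole. The fingers move at their own pace and stop on an object; FORCE is the grip in N (left out, the last holds). Time passes only in rows, so rows that do not move let the fingers close. It gives the time, the measured TCP pose, the force and the opening at its end, in the units of the state.
- bot.state(): the state, without advancing time (a new reading comes with each control period).
- bot.snapshot(name): name is "scene" or "top" or "wrist"; returns a dict with "image" (420x560x3 uint8, red, green, blue), "depth" (420x560 float32, m along the optical axis (not along the pixel's ray), 0 where there is no reading), "K" (3x3 intrinsics, pixels), "cam_to_world" (4x4, takes a point from camera to world coordinates). Camera axes: x right, y down, z forward; pixel columns grow to the right and rows downward; lengths in m; the calibration is good to about 2 mm. A picture is of the moment at which its call begins.
- bot.finish_job(): hands the job in, once; it reports no verdict.
The state is a dict: "time": time; "joint_positions": joint angles; "joint_vel": joint speeds; "joint_efforts": joint torques, N m; "eef_pos": TCP position; "ee_rot": TCP orientation; "force": force on the tool from outside, world axes, zero at the start; "torque": the same for the moment, N m; "gripper_width": opening from 0.0 (shut) to 1.0 (fully open).
Only numpy, scipy, OpenCV 4.12 (cv2) and the standard library are available. Lean on these libraries where they do the work, as an engineer would, in place of code of your own. Each camera call takes 0.05 s, during which the arm holds its last target.

## Working session

There is one attempt and no reset: what is moved stays moved. The work goes in short steps, Python scripts to look and compute and a shell command to move; the robot and the scene stay as the last step left them, time stands still between calls to the robot, and variables do not carry over. Pictures are saved under pics/ and viewed, and the job is handed in when it is done.

```bash
ls; mkdir -p pics; python3 - <<'E'
from bench import bot
import cv2,numpy as np
print(bot.state())
for n in ["scene","top"]:
    s=bot.snapshot(n); cv2.imwrite(f"pics/{n}0.png",s["image"][:,:,::-1]); np.savez(f"pics/{n}0.npz",**s)
    print(n,s["K"].tolist(),np.round(s["cam_to_world"],4).tolist())
E
```

```text
pics
{'time': 0.0, 'joint_positions': array([-1.49349367e+00,  2.07416368e-01,  1.54291871e+00, -4.27663141e-05,
        1.39345270e+00, -1.50471603e-01]), 'joint_vel': array([ 0.00195673, -0.00110889, -0.00080151,  0.0009772 ,  0.00066341,
       -0.00049454]), 'joint_efforts': array([ 4.63775941e-04, -3.70874405e+01, -2.81422377e+01,  6.98603690e-02,
        3.60745029e-02, -1.69324376e-04]), 'eef_pos': array([ 0.12979092, -0.55957564,  0.30150933]), 'ee_rot': array([3.01028795, 1.5686008 , 1.66727347]), 'force': array([-0.38126277,  0.45520191,  0.7094261 ]), 'torque': array([ 0.0224101 ,  0.02912532, -0.01098328]), 'gripper_width': 0.9978936057445069}
scene [[544.5186292205873, 0.0, 275.0924891039184], [0.0, 544.5186292205873, 213.6915753241687], [0.0, 0.0, 1.0]] [[-0.4372, 0.502, -0.7463, 1.1328], [0.8992, 0.2598, -0.352, 0.2469], [0.0172, -0.825, -0.5649, 0.5556], [0.0, 0.0, 0.0, 1.0]]
top [[407.51799556096285, 0.0, 280.8040475282947], [0.0, 407.51799556096285, 206.33191660317613], [0.0, 0.0, 1.0]] [[-0.0214, -0.9801, 0.1976, 0.4104], [-0.9997, 0.0231, 0.0062, -0.0069], [-0.0107, -0.1974, -0.9803, 0.7308], [0.0, 0.0, 0.0, 1.0]]
```

View pics/scene0.png

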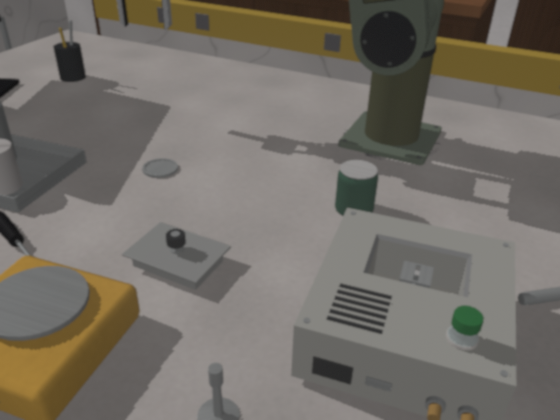

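View pics/top0.png

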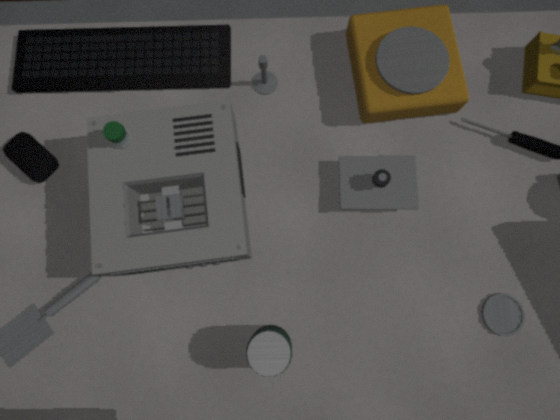

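The top view shows the opening around px (167,205), the cover around (378,182) with its knob at (381,178), the jar at (115,131), and the slot plate at (169,207). I'll enlarge these areas.

```bash
python3 - <<'E'
import cv2,numpy as np
s=np.load("pics/top0.npz"); im=s["image"][:,:,::-1]
def crop(r0,r1,c0,c1,f,n):
    o=cv2.resize(im[r0:r1,c0:c1],None,fx=f,fy=f,interpolation=cv2.INTER_CUBIC)
    o=cv2.convertScaleAbs(o,alpha=1.6,beta=10)
    for c in range(c0,c1,10):
        cv2.line(o,((c-c0)*f,0),((c-c0)*f,6),(0,0,255),1)
        cv2.putText(o,str(c),((c-c0)*f+1,16),0,.35,(0,0,255),1) 
    for r in range(r0,r1,10):
        cv2.line(o,(0,(r-r0)*f),(6,(r-r0)*f),(0,0,255),1)
        cv2.putText(o,str(r),(8,(r-r0)*f+4),0,.35,(0,0,255),1)
    cv2.imwrite(n,o)
crop(165,245,115,220,7,"pics/open0.png")
crop(140,220,325,430,7,"pics/cov0.png")
E
```

```text
(no output)
```

View pics/open0.png

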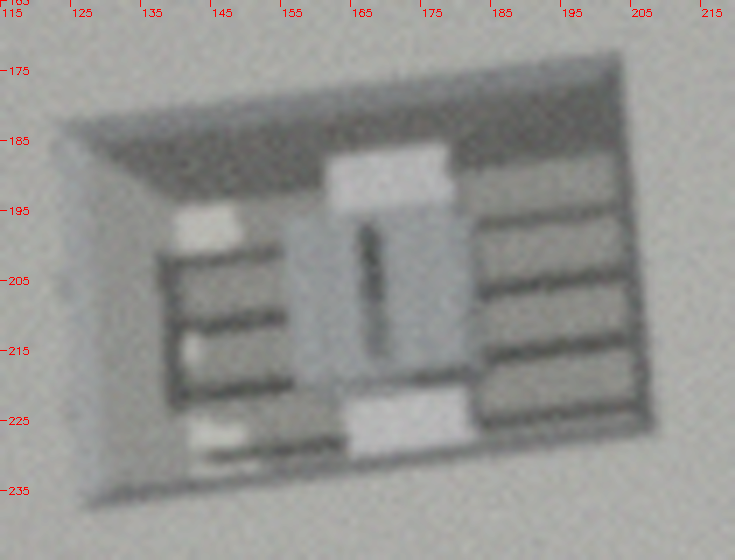

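View pics/cov0.png

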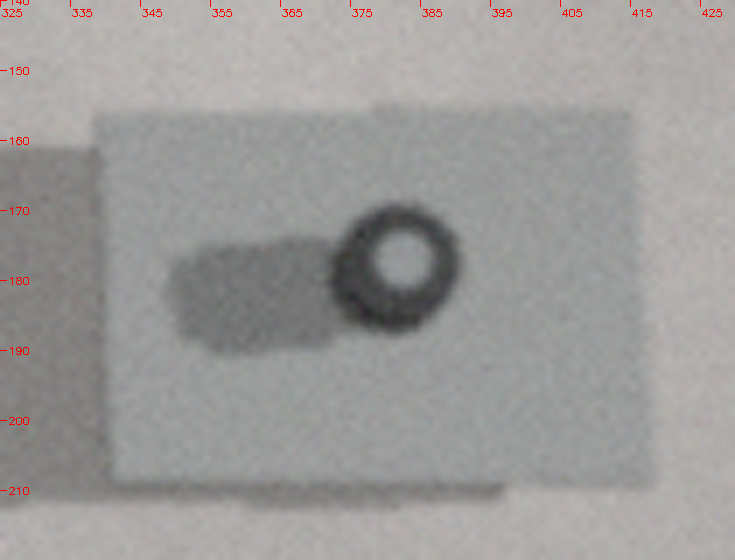

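Read-offs: the opening's outer rim has corners near (124,182), (203,172), (208,226) and (127,237). The cover flange's corners are near (338,156), (415,155), (418,209) and (341,209), and the knob top is near (382.5,176.5).

```bash
cat > h.py <<'E'
import numpy as np
def ray(s,uv,z):
    K=s["K"];T=s["cam_to_world"]
    d=T[:3,:3]@np.linalg.inv(K)@np.array([uv[0],uv[1],1.]); o=T[:3,3]
    return o+d*(z-o[2])/d[2]
def dep(s,u,v):
    K=s["K"];T=s["cam_to_world"]; D=s["depth"][int(v)-1:int(v)+2,int(u)-1:int(u)+2]; d=np.median(D)
    return T[:3,:3]@(np.linalg.inv(K)@np.array([u,v,1.])*d)+T[:3,3]
def quad(P):
    P=np.array(P)[:,:2]; c=P.mean(0)
    e=[np.linalg.norm(P[(i+1)%4]-P[i]) for i in range(4)]
    # long sides 0-1 , 3-2 direction
    l=(P[1]-P[0])+(P[2]-P[3]); w=(P[3]-P[0])+(P[2]-P[1])
    return c,np.round(e,4),np.degrees(np.arctan2(l[1],l[0])),np.degrees(np.arctan2(w[1],w[0]))
E
python3 - <<'E'
from h import *
s=np.load("pics/top0.npz")
cv=lambda r0,c0,L:[((x+.5)/7-.5+c0,(y+.5)/7-.5+r0) for x,y in L]
print(quad([ray(s,p,.1) for p in cv(165,115,[(65,122),(621,52),(655,430),(88,505)])]))
print(quad([ray(s,p,.028) for p in cv(140,325,[(95,112),(632,108),(655,487),(112,482)])]))
print(ray(s,cv(140,325,[(405,258)])[0],.0585))
for u,v in [(220,160),(100,240),(225,220),(150,160),(355,165),(405,200),(383,177),(175,207),(161,207),(300,250),(115,131)]: print(u,v,dep(s,u,v).round(4))
E
```

```text
(array([0.54591685, 0.17968231]), array([0.1282, 0.0885, 0.1273, 0.0891]), np.float64(-83.8107748452534), np.float64(-173.84077967059733))
(array([ 0.59264665, -0.17571142]), array([0.1378, 0.0992, 0.1355, 0.0971]), np.float64(-91.42929188839975), np.float64(179.030926800223))
[ 0.59377059 -0.17675921  0.0585    ]
220 160 [0.6163 0.0939 0.1   ]
100 240 [0.4906 0.2804 0.1001]
225 220 [0.5176 0.0852 0.1003]
150 160 [0.6192 0.2077 0.0999]
355 165 [ 0.6245 -0.1369  0.028 ]
405 200 [ 0.5582 -0.221   0.0281]
383 177 [ 0.5926 -0.1775  0.0591]
175 207 [0.5439 0.1693 0.0831]
161 207 [0.5444 0.192  0.0832]
300 250 [ 0.4772 -0.0349 -0.0006]
115 131 [0.6551 0.2513 0.1376]
```

```bash
python3 - <<'E'
from h import *
from scipy.spatial.transform import Rotation as R
s=np.load("pics/top0.npz")
for u,v in [(264,62),(264,82),(268,352),(410,60),(395,30),(240,170),(112,130),(120,125)]: print(u,v,dep(s,u,v).round(4))
# highest points in corridor
K=s["K"];T=s["cam_to_world"];D=s["depth"]
v,u=np.mgrid[:420,:560]
P=np.stack([(u-K[0,2])/K[0,0]*D,(v-K[1,2])/K[1,1]*D,D],-1)@T[:3,:3].T+T[:3,3]
m=(P[...,2]>.11)&(D>0)
print(P[m][:,2].max())
m=(P[...,2]>.04)&(D>0)&(P[...,1]>-.3)&(P[...,1]<.08)
Q=P[m]; 
import collections
for k,c in sorted(collections.Counter(map(tuple,(Q[:,:2]/.04).round().astype(int))).items()):
    if c>5: print(np.array(k)*.04,c,Q[((Q[:,:2]/.04).round()==k).all(1)][:,2].max().round(3))
Rm=R.from_euler('xyz',[3.01028795, 1.5686008 , 1.66727347]).as_matrix(); print(Rm.round(3))
E
```

```text
264 62 [0.7983 0.0211 0.0838]
264 82 [0.7984 0.0247 0.0136]
268 352 [0.317  0.0213 0.0855]
410 60 [ 0.801  -0.2364  0.0738]
395 30 [ 0.8613 -0.2148  0.0732]
240 170 [0.6071 0.0646 0.072 ]
112 130 [0.6566 0.2558 0.1381]
120 125 [0.665  0.2442 0.1371]
0.1399978282053358
[0.28 0.  ] 173 0.088
[0.28 0.04] 194 0.088
[0.32 0.  ] 610 0.088
[0.32 0.04] 604 0.088
[0.36 0.  ] 113 0.087
[0.36 0.04] 126 0.088
[0.44 0.08] 18 0.081
[0.48 0.04] 169 0.102
[0.48 0.08] 351 0.104
[0.52 0.04] 98 0.103
[0.52 0.08] 321 0.104
[ 0.56 -0.16] 18 0.06
[0.56 0.08] 351 0.103
[ 0.6 -0.2] 70 0.061
[ 0.6  -0.16] 181 0.062
[0.6  0.08] 303 0.102
[0.64 0.08] 226 0.102
[0.68 0.08] 130 0.102
[ 0.72 -0.28] 304 0.062
[ 0.72 -0.24] 365 0.074
[ 0.72 -0.2 ] 405 0.063
[ 0.72 -0.16] 319 0.063
[0.72 0.08] 46 0.102
[ 0.76 -0.28] 500 0.077
[ 0.76 -0.24] 554 0.078
[ 0.76 -0.2 ] 591 0.077
[ 0.76 -0.16] 412 0.063
[ 0.8  -0.28] 472 0.078
[ 0.8  -0.24] 460 0.077
[ 0.8 -0.2] 481 0.077
[ 0.8  -0.16] 485 0.076
[0.8 0. ] 27 0.086
[0.8  0.04] 120 0.087
[ 0.84 -0.28] 362 0.077
[ 0.84 -0.24] 453 0.078
[ 0.84 -0.2 ] 412 0.077
[ 0.84 -0.16] 467 0.075
[ 0.88 -0.28] 349 0.075
[ 0.88 -0.24] 327 0.076
[ 0.88 -0.2 ] 396 0.075
[ 0.88 -0.16] 433 0.063
[ 0.88 -0.12] 66 0.059
[ 0.92 -0.28] 197 0.063
[ 0.92 -0.24] 152 0.063
[ 0.92 -0.2 ] 111 0.063
[ 0.92 -0.16] 70 0.061
[[-0.     0.974  0.226]
 [ 0.002  0.226 -0.974]
 [-1.     0.    -0.002]]
```

```bash
python3 -m creep '[{"dy":20,"dz":-10},{"dy":36,"dz":-18},{"dy":36,"dz":-18},{"dy":36,"dz":-18},{"dy":36,"dz":-18},{"dy":36,"dz":-18},{"dy":36,"dz":-18},{"dy":36,"dz":-18},{"dy":36,"dz":-18},{"dy":36,"dz":-18},{"dy":36,"dz":-18},{"dy":20,"dz":-10}]'; python3 - <<'E'
from bench import bot
s=bot.state();print(s["time"],s["joint_positions"].round(3),s["eef_pos"],s["ee_rot"],s["force"])
E
```

```text
0.1 [-1.494  0.207  1.543 -0.     1.393 -0.15 ] [ 0.12978296 -0.55963253  0.30161559] [3.00944385 1.56877725 1.6664091 ] [-0.30789749  0.60524008  0.04834628]invalid input
```

```bash
python3 -m creep '[{"dx":0,"dy":20,"dz":-10,"twist":0,"fingers":94},{"dx":0,"dy":36,"dz":-18,"twist":0,"fingers":94},{"dx":0,"dy":36,"dz":-18,"twist":0,"fingers":94},{"dx":0,"dy":36,"dz":-18,"twist":0,"fingers":94},{"dx":0,"dy":36,"dz":-18,"twist":0,"fingers":94},{"dx":0,"dy":36,"dz":-18,"twist":0,"fingers":94},{"dx":0,"dy":36,"dz":-18,"twist":0,"fingers":94},{"dx":0,"dy":36,"dz":-18,"twist":0,"fingers":94},{"dx":0,"dy":36,"dz":-18,"twist":0,"fingers":94},{"dx":0,"dy":36,"dz":-18,"twist":0,"fingers":94},{"dx":0,"dy":36,"dz":-18,"twist":0,"fingers":94},{"dx":0,"dy":20,"dz":-10,"twist":0,"fingers":94}]'; python3 - <<'E'
from bench import bot
s=bot.state();print(s["time"],s["joint_positions"].round(3),s["eef_pos"],s["ee_rot"],s["force"])
E
```

```text
time: 1.1
eef_pos: [0.4766, -0.2719, 0.3022]
ee_rot: [2.588, 1.569, 1.248]
force: [-1.0, 0.3, -0.6]
gripper_width: 1.004
1.1 [-0.677  0.151  1.607  0.002  1.384  0.663] [ 0.47657743 -0.27185232  0.30223949] [2.58808045 1.56917438 1.24803303] [-1.04805998  0.29552662 -0.59763944]
```

```bash
python3 -m creep '[{"dx":0,"dy":0,"dz":0,"twist":-0.124,"fingers":94},{"dx":0,"dy":0,"dz":0,"twist":-0.124,"fingers":94},{"dx":0,"dy":0,"dz":0,"twist":-0.124,"fingers":94},{"dx":0,"dy":0,"dz":0,"twist":-0.124,"fingers":94},{"dx":0,"dy":0,"dz":0,"twist":-0.124,"fingers":94},{"dx":0,"dy":0,"dz":0,"twist":-0.124,"fingers":94},{"dx":0,"dy":0,"dz":0,"twist":-0.124,"fingers":94},{"dx":0,"dy":0,"dz":0,"twist":-0.124,"fingers":94},{"dx":0,"dy":0,"dz":0,"twist":-0.124,"fingers":94},{"dx":0,"dy":0,"dz":0,"twist":-0.124,"fingers":94},{"dx":0,"dy":0,"dz":0,"twist":-0.124,"fingers":94},{"dx":0,"dy":0,"dz":0,"twist":-0.124,"fingers":94}]';python3 -m creep '[{"dx":0,"dy":0,"dz":0,"twist":-0.124,"fingers":94},{"dx":0,"dy":0,"dz":0,"twist":-0.124,"fingers":94},{"dx":0,"dy":0,"dz":0,"twist":-0.124,"fingers":94},{"dx":0,"dy":0,"dz":0,"twist":-0.124,"fingers":94},{"dx":0,"dy":0,"dz":0,"twist":-0.124,"fingers":94},{"dx":0,"dy":0,"dz":0,"twist":-0.124,"fingers":94},{"dx":0,"dy":0,"dz":0,"twist":-0.124,"fingers":94},{"dx":0,"dy":0,"dz":0,"twist":-0.124,"fingers":94},{"dx":0,"dy":0,"dz":0,"twist":-0.124,"fingers":94},{"dx":0,"dy":0,"dz":0,"twist":-0.124,"fingers":94},{"dx":0,"dy":0,"dz":0,"twist":0,"fingers":94}]'
cat >> h.py <<'E'
from scipy.spatial.transform import Rotation as Rot
def togo(st,target,tip=0.078):
    "tool-axis shift (mm) taking the grasp point to target"
    R=Rot.from_euler('xyz',st["ee_rot"]).as_matrix(); g=st["eef_pos"]+tip*R[:,0]
    return (R.T@(np.array(target)-g)*1000).round(1), g.round(4), R.round(3).tolist()
E
python3 - <<'E'
from bench import bot; from h import *; import cv2
s=bot.state();print(s["time"],s["joint_positions"].round(3),s["eef_pos"],s["ee_rot"],s["force"])
print(togo(s,[.5935,-.1765,.20]))
w=bot.snapshot("wrist"); cv2.imwrite("pics/w1.png",w["image"][:,:,::-1]);np.savez("pics/w1.npz",**w)
E
```

```text
time: 2.1
eef_pos: [0.474, -0.2747, 0.302]
ee_rot: [2.319, 1.569, 2.47]
force: [0.0, -0.3, 0.2]
gripper_width: 1.001
time: 3.02
eef_pos: [0.4741, -0.2748, 0.302]
ee_rot: [1.102, 1.57, 2.489]
force: [0.4, -0.9, 0.4]
gripper_width: 0.997
3.0167 [-0.683  0.151  1.608 -0.     1.384 -2.07 ] [ 0.47409578 -0.27476833  0.30204358] [1.10194056 1.56962886 2.48894174] [ 0.43838108 -0.8950432   0.43065567]
(array([ 24. , -99.5, 118.4]), array([ 0.474 , -0.2747,  0.224 ]), [[-0.001, -0.983, 0.183], [0.001, 0.183, 0.983], [-1.0, 0.001, 0.001]])
```

View pics/w1.png

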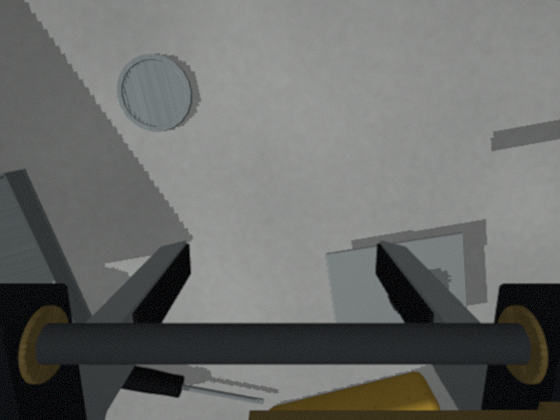

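The wrist view shows the fingers and, under the right one, the cover at about (400,290). I'll move over the knob.

```bash
python3 -m creep '[{"dx":0,"dy":-10,"dz":12,"twist":0,"fingers":94},{"dx":10,"dy":-22,"dz":26,"twist":0,"fingers":94},{"dx":15,"dy":-24,"dz":28,"twist":0,"fingers":94},{"dx":20,"dy":-22,"dz":26,"twist":0,"fingers":70},{"dx":18,"dy":-14,"dz":16,"twist":0,"fingers":70},{"dx":10,"dy":-7.5,"dz":10.4,"twist":0,"fingers":70},{"dx":0,"dy":0,"dz":0,"twist":0,"fingers":70},{"dx":0,"dy":0,"dz":0,"twist":0,"fingers":70}]'
python3 - <<'E'
from bench import bot; from h import *; import cv2
s=bot.state();print(s["time"],s["joint_positions"].round(3),s["eef_pos"],s["ee_rot"],s["force"])
print(togo(s,[.5935,-.1765,.0600]))
for n in ["wrist","top"]:
    w=bot.snapshot(n); cv2.imwrite(f"pics/{n}2.png",w["image"][:,:,::-1]);np.savez(f"pics/{n}2.npz",**w)
E
```

```text
time: 3.73
eef_pos: [0.5935, -0.1768, 0.2289]
ee_rot: [1.661, 1.568, 3.046]
force: [-0.3, -0.8, -0.4]
gripper_width: 0.751
3.7333 [-4.290e-01  3.650e-01  1.498e+00 -1.000e-03  1.281e+00 -1.813e+00] [ 0.59347477 -0.17684745  0.22887148] [1.66110209 1.5684015  3.04585242] [-0.27221219 -0.78154157 -0.39324572]
(array([90.9, -0.4,  0.4]), array([ 0.5933, -0.1768,  0.1509]), [[-0.002, -0.983, 0.185], [0.0, 0.185, 0.983], [-1.0, 0.002, -0.0]])
```

View pics/wrist2.png

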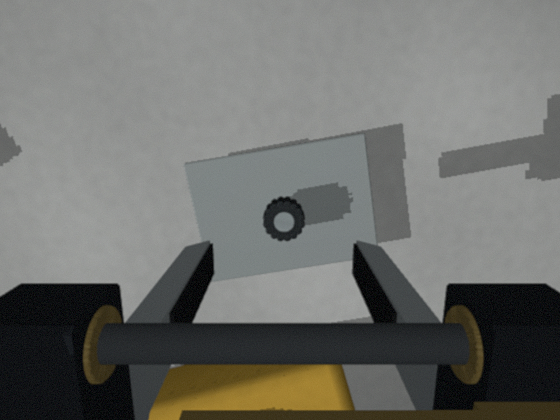

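View pics/top2.png

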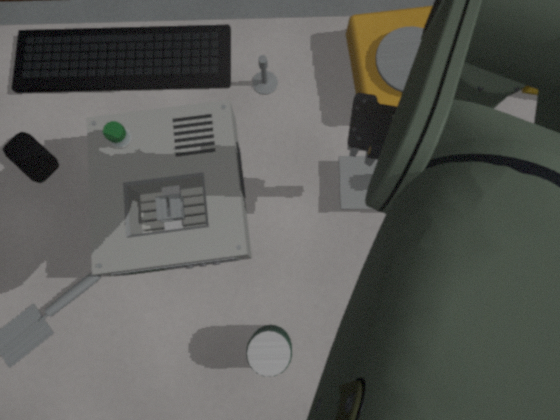

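The wrist view shows the knob's top at (284,221), midway between the fingers. I'll check its position from this camera.

```bash
python3 - <<'E'
from h import *
s=np.load("pics/wrist2.npz")
print(ray(s,(284,221.5),.0585), dep(s,284,221))
print(quad([ray(s,p,.028) for p in [(186,163),(365,133.5),(375.5,255),(214,281)]]))
E
```

```text
[ 0.59401252 -0.17589358  0.0585    ] [ 0.59371833 -0.17583769  0.05827752]
(array([ 0.59369515, -0.17515593]), array([0.135 , 0.0957, 0.1315, 0.0969]), np.float64(88.84211751741401), np.float64(-1.6628317311104717))
```

```bash
python3 -m creep '[{"dx":15,"dy":-0.3,"dz":0.8,"twist":0,"fingers":60},{"dx":25,"dy":0,"dz":0,"twist":0,"fingers":50},{"dx":25,"dy":0,"dz":0,"twist":0,"fingers":44},{"dx":15,"dy":0,"dz":0,"twist":0,"fingers":44},{"dx":8,"dy":0,"dz":0,"twist":0,"fingers":44},{"dx":2.5,"dy":0,"dz":0,"twist":0,"fingers":44},{"dx":0,"dy":0,"dz":0,"twist":0,"fingers":44},{"dx":0,"dy":0,"dz":0,"twist":0,"fingers":44}]'
python3 - <<'E'
from bench import bot; from h import *; import cv2
s=bot.state();print(s["time"],s["joint_positions"].round(3),s["force"],s["gripper_width"])
print(togo(s,[.5937,-.1762,.0600]))
for n in ["wrist","scene"]:
    w=bot.snapshot(n); cv2.imwrite(f"pics/{n}3.png",w["image"][:,:,::-1]);np.savez(f"pics/{n}3.npz",**w)
E
```

```text
time: 4.5
eef_pos: [0.5952, -0.1772, 0.141]
ee_rot: [-1.837, 1.568, -0.453]
force: [0.4, 0.7, 0.0]
gripper_width: 0.467
4.5 [-0.429  0.47   1.553 -0.     1.116 -1.813] [0.35268676 0.73160687 0.01901672] 0.46691910273311527
(array([3. , 1.9, 0.8]), array([ 0.5954, -0.1773,  0.063 ]), [[0.003, -0.983, 0.186], [-0.001, 0.186, 0.983], [-1.0, -0.003, -0.001]])
```

View pics/wrist3.png

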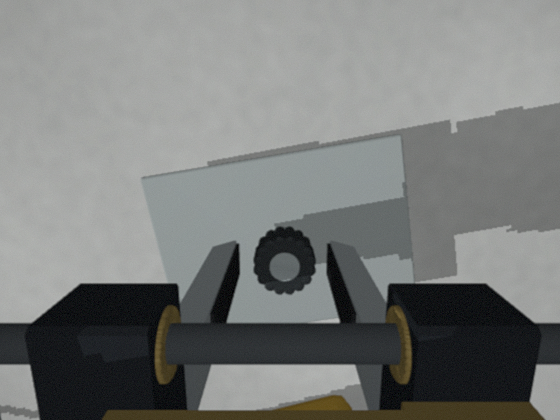

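View pics/scene3.png

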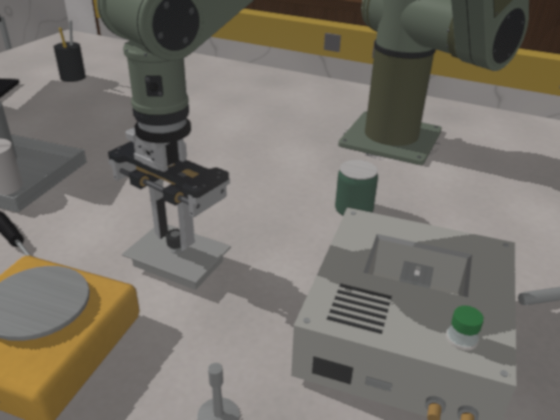

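```bash
python3 -m creep '[{"dx":3,"dy":1.9,"dz":0.8,"twist":0,"fingers":44},{"dx":0,"dy":0,"dz":0,"twist":0,"fingers":34},{"dx":0,"dy":0,"dz":0,"twist":0,"fingers":30},{"dx":0,"dy":0,"dz":0,"twist":0,"fingers":20},{"dx":0,"dy":0,"dz":0,"twist":0,"fingers":20},{"dx":0,"dy":0,"dz":0,"twist":0,"fingers":20},{"dx":0,"dy":0,"dz":0,"twist":0,"fingers":20}]' 30
python3 - <<'E'
from bench import bot; from h import *; import cv2
s=bot.state();print(s["time"],s["force"],s["gripper_width"]*94)
print(togo(s,[.5937,-.1762,.0600]))
E
```

```text
time: 5.18
eef_pos: [0.5928, -0.1752, 0.1363]
ee_rot: [-2.778, 1.571, -1.393]
force: [-0.7, -0.6, 0.4]
gripper_width: 0.282
5.1833 [-0.69417788 -0.63368574  0.39710481] 26.543125122474336
(array([-1.7, -1.1, -0.8]), array([ 0.5928, -0.1752,  0.0583]), [[0.0, -0.983, 0.185], [-0.0, 0.185, 0.983], [-1.0, -0.0, -0.0]])
```

```bash
python3 -m creep '[{"dx":-4,"dy":0,"dz":0,"twist":0,"fingers":20},{"dx":-10,"dy":0,"dz":0,"twist":0,"fingers":20},{"dx":-16,"dy":0,"dz":0,"twist":0,"fingers":20},{"dx":-22,"dy":0,"dz":0,"twist":0,"fingers":20},{"dx":-24,"dy":0,"dz":0,"twist":0,"fingers":20},{"dx":-24,"dy":0,"dz":0,"twist":0,"fingers":20},{"dx":-24,"dy":0,"dz":0,"twist":0,"fingers":20},{"dx":-20,"dy":0,"dz":0,"twist":0,"fingers":20},{"dx":-14,"dy":0,"dz":0,"twist":0,"fingers":20},{"dx":-8,"dy":0,"dz":0,"twist":0,"fingers":20},{"dx":-4,"dy":0,"dz":0,"twist":0,"fingers":20},{"dx":0,"dy":0,"dz":0,"twist":0,"fingers":20}]'
python3 - <<'E'
from bench import bot; from h import *; import cv2
s=bot.state();print(s["time"],s["force"],s["gripper_width"]*94)
print(togo(s,[.5459,.1797,.228]))
for n in ["wrist","scene"]:
    w=bot.snapshot(n); cv2.imwrite(f"pics/{n}4.png",w["image"][:,:,::-1]);np.savez(f"pics/{n}4.npz",**w)
E
```

```text
time: 6.18
eef_pos: [0.5929, -0.1751, 0.3069]
ee_rot: [-1.704, 1.57, -0.319]
force: [-0.3, 0.3, -2.6]
gripper_width: 0.279
6.1833 [-0.27947622  0.26629332 -2.62044294] 26.2670295845718
(array([  0.7, 111.8, 340.1]), array([ 0.5929, -0.1752,  0.2289]), [[0.001, -0.983, 0.185], [-0.0, 0.185, 0.983], [-1.0, -0.001, -0.0]])
```

View pics/wrist4.png

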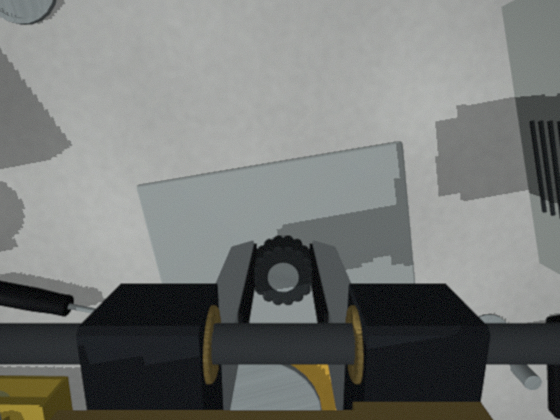

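View pics/scene4.png

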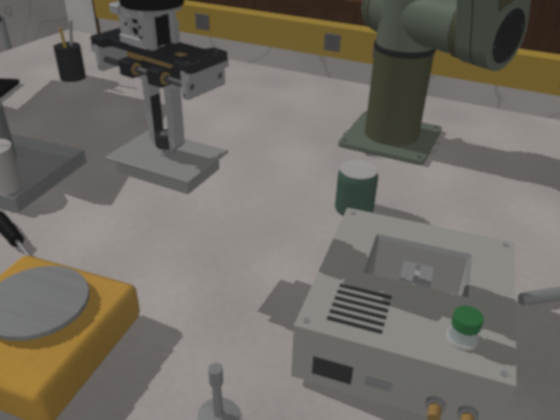

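```bash
python3 -m creep '[{"dx":0,"dy":3.6,"dz":11,"twist":0,"fingers":20},{"dx":0,"dy":7.6,"dz":23,"twist":0,"fingers":20},{"dx":0,"dy":10.5,"dz":32,"twist":0,"fingers":20},{"dx":0,"dy":11.8,"dz":36,"twist":0,"fingers":20},{"dx":0,"dy":12.2,"dz":37,"twist":0,"fingers":20},{"dx":0,"dy":12.2,"dz":37,"twist":0,"fingers":20},{"dx":0,"dy":12.2,"dz":37,"twist":0,"fingers":20},{"dx":0,"dy":12.2,"dz":37,"twist":0,"fingers":20},{"dx":0,"dy":10.5,"dz":32,"twist":0,"fingers":20},{"dx":0,"dy":8.9,"dz":27,"twist":0,"fingers":20},{"dx":0,"dy":6.6,"dz":20,"twist":0,"fingers":20},{"dx":0,"dy":3.6,"dz":11,"twist":0,"fingers":20}]'
python3 -m creep '[{"dx":0,"dy":0,"dz":0,"twist":-0.03,"fingers":20},{"dx":0,"dy":0,"dz":0,"twist":-0.04,"fingers":20},{"dx":0,"dy":0,"dz":0,"twist":-0.04,"fingers":20},{"dx":0,"dy":0,"dz":0,"twist":-0.02,"fingers":20},{"dx":0,"dy":0,"dz":0,"twist":0,"fingers":20},{"dx":0,"dy":0,"dz":0,"twist":0,"fingers":20},{"dx":0,"dy":0,"dz":0,"twist":0,"fingers":20}]'
python3 - <<'E'
from bench import bot; from h import *; import cv2
s=bot.state();print(s["time"],s["joint_positions"],s["force"],s["gripper_width"]*94)
print(togo(s,[.5459,.1797,.228]))
for n in ["wrist","scene","top"]:
    w=bot.snapshot(n); cv2.imwrite(f"pics/{n}5.png",w["image"][:,:,::-1]);np.savez(f"pics/{n}5.npz",**w)
E
```

```text
time: 7.28
eef_pos: [0.5437, 0.1829, 0.3049]
ee_rot: [1.473, 1.568, 2.861]
force: [-0.0, -0.4, -2.1]
gripper_width: 0.28
time: 7.87
eef_pos: [0.5455, 0.1794, 0.3059]
ee_rot: [1.843, 1.57, -2.926]
force: [-0.1, 0.3, -2.3]
gripper_width: 0.282
7.8667 [ 1.67122213e-01  2.02714475e-01  1.53933708e+00 -2.63210727e-05
  1.40007539e+00 -1.34685238e+00] [-0.10708678  0.34013962 -2.26488311] 26.50435160684157
(array([-0.1, -0.4,  0.3]), array([0.5454, 0.1794, 0.2279]), [[-0.001, -0.998, 0.057], [-0.0, 0.057, 0.998], [-1.0, 0.001, -0.0]])
```

View pics/wrist5.png

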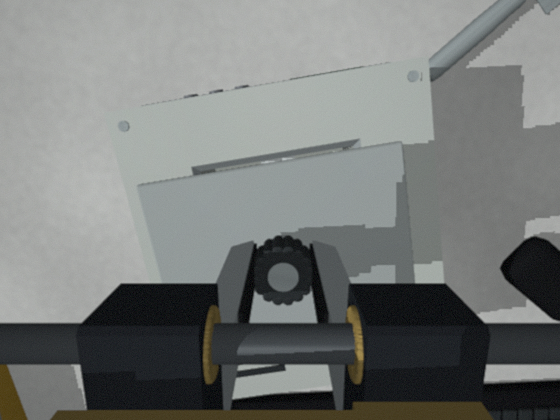

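View pics/scene5.png

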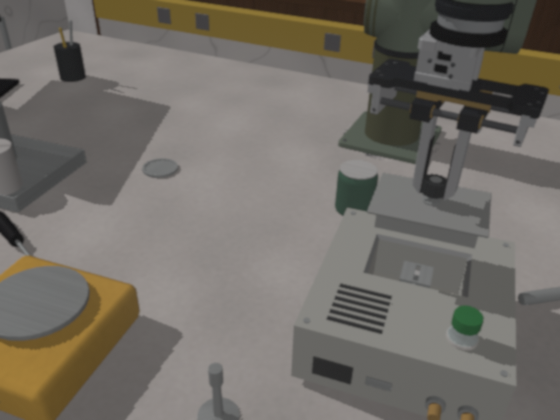

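View pics/top5.png

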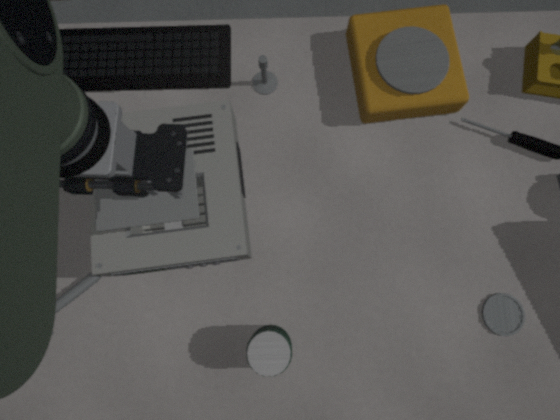

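The wrist view shows the cover's front edge running (138,185) to (401,143), the rim's near edge (192,168) to (357,139), and the unit's screws at (124,126) and (413,76). I'll compare their yaw and position.

```bash
python3 - <<'E'
from h import *
import cv2
s=np.load("pics/wrist5.npz")
def a(p,q,z):
    P,Q=ray(s,p,z),ray(s,q,z); d=Q-P; print(P.round(4),Q.round(4),np.linalg.norm(d).round(4),np.degrees(np.arctan2(d[1],d[0])).round(2))
a((138,185.5),(401.5,143),.1976)   # cover edge
a((192,169),(357,139),.1)          # rim edge
a((124,126),(413,76),.1)           # screws
im=s["image"][:,:,::-1]
o=cv2.convertScaleAbs(cv2.resize(im[50:210,100:460],None,fx=2.2,fy=2.2,interpolation=cv2.INTER_CUBIC),alpha=1.5)
cv2.imwrite("pics/w5c.png",o)
E
```

```text
[0.5059 0.1077 0.1976] [0.492  0.2419 0.1976] 0.1349 95.88
[0.5103 0.1119 0.1   ] [0.4949 0.2384 0.1   ] 0.1274 96.96
[0.4754 0.065  0.1   ] [0.4523 0.2793 0.1   ] 0.2156 96.16
```

View pics/w5c.png

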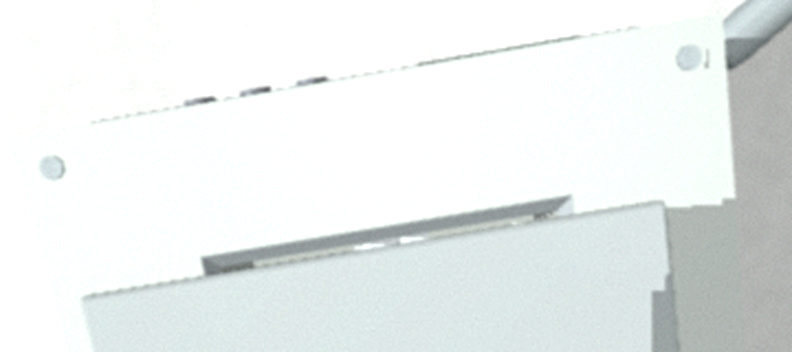

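```bash
python3 -m creep '[{"dx":5,"dy":-0.2,"dz":0.1,"twist":-0.005,"fingers":20},{"dx":12,"dy":0,"dz":0,"twist":0,"fingers":20},{"dx":15,"dy":0,"dz":0,"twist":0,"fingers":20},{"dx":15,"dy":0,"dz":0,"twist":0,"fingers":20},{"dx":10,"dy":0,"dz":0,"twist":0,"fingers":20},{"dx":6,"dy":0,"dz":0,"twist":0,"fingers":20},{"dx":2,"dy":0,"dz":0,"twist":0,"fingers":20},{"dx":0,"dy":0,"dz":0,"twist":0,"fingers":20},{"dx":0,"dy":0,"dz":0,"twist":0,"fingers":20}]'
python3 - <<'E'
from bench import bot; from h import *; import cv2
s=bot.state();print(s["time"],s["joint_positions"],s["force"],s["gripper_width"]*94)
print(togo(s,[.5459,.1797,.1343]))
for n in ["wrist","scene"]:
    w=bot.snapshot(n); cv2.imwrite(f"pics/{n}6.png",w["image"][:,:,::-1]);np.savez(f"pics/{n}6.npz",**w)
E
```

```text
time: 8.77
eef_pos: [0.5462, 0.1799, 0.2417]
ee_rot: [-1.362, 1.57, 0.158]
force: [0.0, -0.0, -2.4]
gripper_width: 0.281
8.7667 [ 1.67635883e-01  2.62128650e-01  1.60490594e+00 -1.08795768e-05
  1.27345413e+00 -1.35239689e+00] [ 0.02426461 -0.00471781 -2.37658089] 26.45947052411453
(array([29.4,  0.4, -0.2]), array([0.5463, 0.1799, 0.1637]), [[0.001, -0.999, 0.051], [0.0, 0.051, 0.999], [-1.0, -0.001, 0.0]])
```

View pics/wrist6.png

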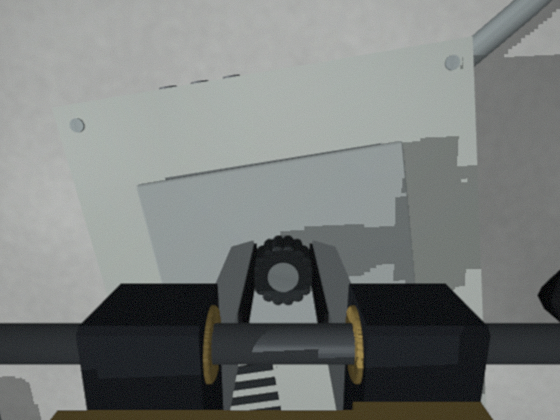

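View pics/scene6.png

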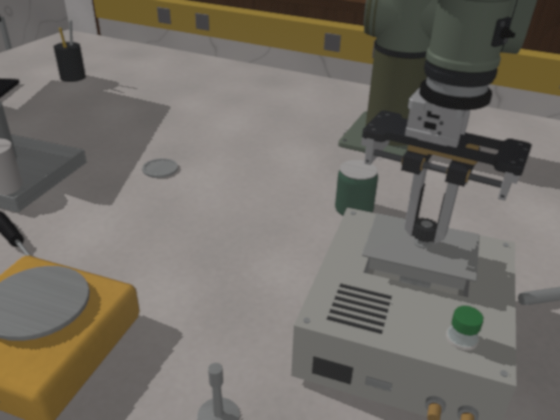

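```bash
python3 - <<'E'
from h import *
s=np.load("pics/wrist6.npz")
def a(p,q,z):
    P,Q=ray(s,p,z),ray(s,q,z); d=Q-P; print(((P+Q)/2).round(4),np.linalg.norm(d).round(4),np.degrees(np.arctan2(d[1],d[0])).round(2))
a((138,185.5),(401.5,143),.1333); a((77.5,125),(452.5,62),.1)
E
python3 -m creep '[{"dx":2,"dy":0,"dz":0,"twist":0,"fingers":20},{"dx":2,"dy":0,"dz":0,"twist":0,"fingers":20},{"dx":2,"dy":0,"dz":0,"twist":0,"fingers":20},{"dx":2,"dy":0,"dz":0,"twist":0,"fingers":20},{"dx":2,"dy":0,"dz":0,"twist":0,"fingers":20},{"dx":0,"dy":0,"dz":0,"twist":0,"fingers":20}]'
```

```text
[0.4999 0.175  0.1333] 0.1349 96.23
[0.4637 0.1722 0.1   ] 0.2161 96.2
time: 9.37
eef_pos: [0.5454, 0.1797, 0.2304]
ee_rot: [1.731, 1.57, -3.032]
force: [-1.1, 0.0, -2.7]
gripper_width: 0.278
```

```bash
python3 -m creep '[{"dx":2,"dy":0,"dz":0,"twist":0,"fingers":20},{"dx":2,"dy":0,"dz":0,"twist":0,"fingers":20},{"dx":2,"dy":0,"dz":0,"twist":0,"fingers":20},{"dx":0,"dy":0,"dz":0,"twist":0,"fingers":20}]'; python3 -m creep '[{"dx":2,"dy":0,"dz":0,"twist":0,"fingers":20},{"dx":2,"dy":0,"dz":0,"twist":0,"fingers":20},{"dx":2,"dy":0,"dz":0,"twist":0,"fingers":20},{"dx":0,"dy":0,"dz":0,"twist":0,"fingers":20}]'
```

```text
time: 9.7
eef_pos: [0.5455, 0.1797, 0.2245]
ee_rot: [1.811, 1.57, -2.953]
force: [0.1, 0.1, -2.3]
gripper_width: 0.283
time: 10.03
eef_pos: [0.5455, 0.1797, 0.2186]
ee_rot: [1.8, 1.57, -2.964]
force: [0.0, -0.5, -3.3]
gripper_width: 0.278
```

```bash
python3 -m creep '[{"dx":2,"dy":0,"dz":0,"twist":0,"fingers":20},{"dx":2,"dy":0,"dz":0,"twist":0,"fingers":20},{"dx":0,"dy":0,"dz":0,"twist":0,"fingers":20}]'; python3 -m creep '[{"dx":1,"dy":0,"dz":0,"twist":0,"fingers":20},{"dx":1,"dy":0,"dz":0,"twist":0,"fingers":20},{"dx":0,"dy":0,"dz":0,"twist":0,"fingers":20}]'; python3 -m creep '[{"dx":0.7,"dy":0,"dz":0,"twist":0,"fingers":20},{"dx":0,"dy":0,"dz":0,"twist":0,"fingers":20}]'
```

```text
time: 10.28
eef_pos: [0.5455, 0.1797, 0.2146]
ee_rot: [1.785, 1.57, -2.979]
force: [-0.5, 0.4, -2.3]
gripper_width: 0.283
time: 10.53
eef_pos: [0.5457, 0.1797, 0.2129]
ee_rot: [1.826, 1.57, -2.937]
force: [-0.3, 0.5, -3.2]
gripper_width: 0.278
time: 10.7
eef_pos: [0.5457, 0.1798, 0.2124]
ee_rot: [1.564, 1.571, 3.084]
force: [-0.6, 0.4, -3.0]
gripper_width: 0.275
```

```bash
python3 -m creep '[{"dx":0.5,"dy":0,"dz":0,"twist":0,"fingers":20},{"dx":0,"dy":0,"dz":0,"twist":0,"fingers":20}]'; python3 -m creep '[{"dx":0.5,"dy":0,"dz":0,"twist":0,"fingers":20},{"dx":0,"dy":0,"dz":0,"twist":0,"fingers":20}]'; python3 - <<'E'
from bench import bot; from h import *; import cv2
s=bot.state();print(s["time"],s["joint_positions"],s["force"],s["torque"],s["gripper_width"]*94)
for n in ["wrist","scene"]:
    w=bot.snapshot(n); cv2.imwrite(f"pics/{n}7.png",w["image"][:,:,::-1]);np.savez(f"pics/{n}7.npz",**w)
im=cv2.imread("pics/scene7.png")[190:340,290:530]
cv2.imwrite("pics/s7c.png",cv2.convertScaleAbs(cv2.resize(im,None,fx=3.2,fy=3.2,interpolation=cv2.INTER_CUBIC),alpha=1.4))
E
```

```text
time: 10.87
eef_pos: [0.5458, 0.1798, 0.2123]
ee_rot: [-1.435, 1.571, 0.085]
force: [-1.1, -0.6, -0.4]
gripper_width: 0.279
time: 11.03
eef_pos: [0.5458, 0.1798, 0.2121]
ee_rot: [-1.521, 1.57, -0.001]
force: [-2.3, -0.0, 2.2]
gripper_width: 0.283
11.0333 [ 1.67674117e-01  2.94458715e-01  1.63006587e+00 -5.76118339e-05
  1.21675123e+00 -1.35239902e+00] [-2.29217295 -0.02426738  2.17117391] [-0.08922903  0.26608016  0.05373774] 26.64759105765151
```

View pics/s7c.png

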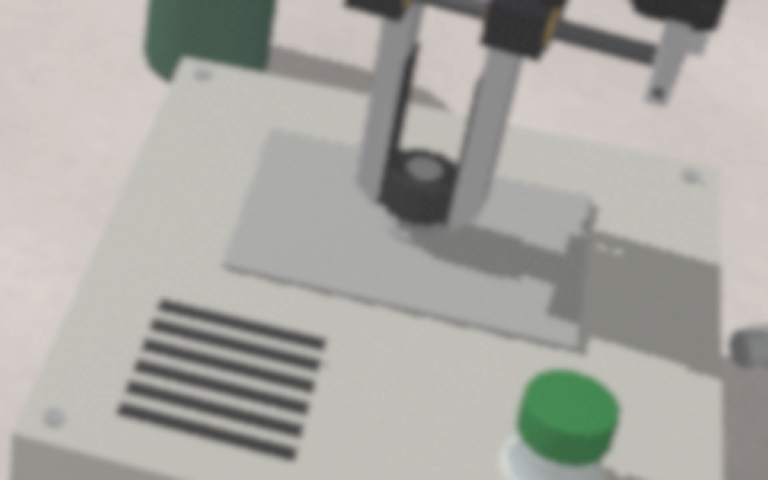

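View pics/wrist7.png

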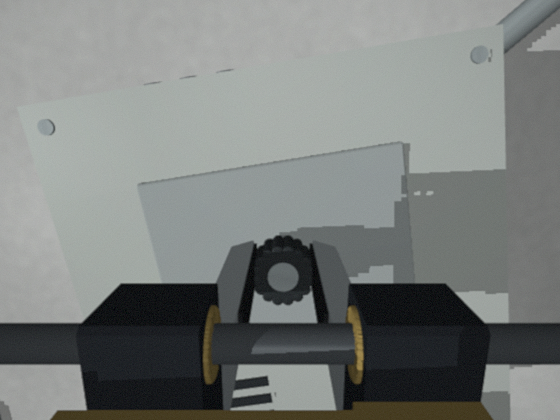

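```bash
python3 - <<'E'
from h import *
from scipy.spatial.transform import Rotation as Rt
c=np.array([.5465,.180]); a=np.radians(6.2); ux=np.array([np.cos(a),np.sin(a)]); uy=np.array([-ux[1],ux[0]])
for n in ["scene7","wrist7"]:
    s=np.load(f"pics/{n}.npz");K=s["K"];T=s["cam_to_world"];D=s["depth"]
    v,u=np.mgrid[:420,:560]
    P=np.stack([(u-K[0,2])/K[0,0]*D,(v-K[1,2])/K[1,1]*D,D],-1)@T[:3,:3].T+T[:3,3]
    d=P[...,:2]-c; X=d@ux; Y=d@uy; Z=P[...,2]
    ok=(D>0)&(Z>.09)&(Z<.12)
    for nm,x0,y0 in [("-x-y",-.038,-.058),("-x+y",-.038,.058),("+x-y",.038,-.058),("+x+y",.038,.058),("-x",-.04,0),("+x",.04,0),("unit-x",-.07,0),("unit+x-y",.06,-.07),("unit-x+y",-.07,.09)]:
        m=ok&(abs(X-x0)<.007)&(abs(Y-y0)<.007)
        print(n,nm,m.sum(),np.median(Z[m]).round(4) if m.sum()>5 else None)
E
```

```text
scene7 -x-y 57 0.1037
scene7 -x+y 65 0.1034
scene7 +x-y 79 0.1035
scene7 +x+y 90 0.1034
scene7 -x 0 None
scene7 +x 80 0.1036
scene7 unit-x 57 0.0995
scene7 unit+x-y 81 0.0994
scene7 unit-x+y 63 0.0992
wrist7 -x-y 709 0.1034
wrist7 -x+y 763 0.1034
wrist7 +x-y 0 None
wrist7 +x+y 0 None
wrist7 -x 744 0.1034
wrist7 +x 387 0.1034
wrist7 unit-x 797 0.0994
wrist7 unit+x-y 0 None
wrist7 unit-x+y 839 0.0995
```

Seated flat: the flange top is 4.0 mm above the casing at all corners. I'll re-grip the knob slightly higher, so the fingertips clear the flange at full push-in.

```bash
python3 -m creep '[{"dx":-0.5,"dy":0,"dz":0,"twist":0,"fingers":24},{"dx":0,"dy":0,"dz":0,"twist":0,"fingers":34},{"dx":0,"dy":0,"dz":0,"twist":0,"fingers":36},{"dx":0,"dy":0,"dz":0,"twist":0,"fingers":36},{"dx":0,"dy":0,"dz":0,"twist":0,"fingers":36}]'
python3 - <<'E'
from bench import bot; from h import *; import cv2
s=bot.state();print(s["time"],s["force"],s["torque"],s["gripper_width"]*94)
print(togo(s,[.5459,.1797,.1357]))
for n in ["wrist","scene"]:
    w=bot.snapshot(n); cv2.imwrite(f"pics/{n}8.png",w["image"][:,:,::-1]);np.savez(f"pics/{n}8.npz",**w)
E
```

```text
time: 11.55
eef_pos: [0.5459, 0.1798, 0.2119]
ee_rot: [-1.238, 1.57, 0.282]
force: [-0.7, -0.1, -0.8]
gripper_width: 0.383
11.55 [-0.70629414 -0.09989068 -0.77879189] [ 0.05847385 -0.12438227  0.05106888] 35.98149776281478
(array([-1.8,  0.1, -0.1]), array([0.546 , 0.1798, 0.1339]), [[0.0, -0.999, 0.051], [0.0, 0.051, 0.999], [-1.0, -0.0, 0.0]])
```

View pics/wrist8.png

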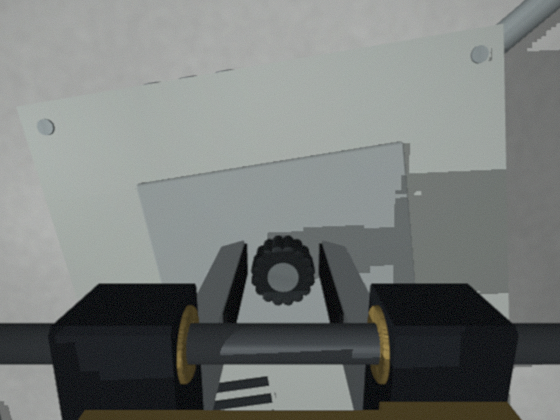

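```bash
python3 -m creep '[{"dx":-1.8,"dy":0.1,"dz":-0.1,"twist":0,"fingers":36},{"dx":0,"dy":0,"dz":0,"twist":0,"fingers":32},{"dx":0,"dy":0,"dz":0,"twist":0,"fingers":29},{"dx":0,"dy":0,"dz":0,"twist":0,"fingers":20},{"dx":0,"dy":0,"dz":0,"twist":0,"fingers":20},{"dx":0,"dy":0,"dz":0,"twist":0,"fingers":20},{"dx":0,"dy":0,"dz":0,"twist":0,"fingers":20}]' 35
python3 - <<'E'
from bench import bot; from h import *; import cv2
s=bot.state();print(s["time"],s["force"],s["torque"],s["joint_positions"],s["gripper_width"]*94)
print(togo(s,[.5459,.1797,.1357]))
E
python3 -m creep '[{"dx":1,"dy":0,"dz":0,"twist":0,"fingers":20},{"dx":1,"dy":0,"dz":0,"twist":0,"fingers":20},{"dx":0,"dy":0,"dz":0,"twist":0,"fingers":20}]'
```

```text
time: 12.23
eef_pos: [0.5457, 0.1798, 0.2139]
ee_rot: [-1.037, 1.57, 0.483]
force: [-0.1, 0.4, 0.8]
gripper_width: 0.275
12.2333 [-0.10051729  0.38738872  0.75793523] [ 0.09341315 -0.17423754 -0.04324779] [ 1.67548198e-01  2.92234069e-01  1.62903291e+00  1.01969424e-04
  1.22003217e+00 -1.35251597e+00] 25.866846288976625
(array([ 0.2, -0.1, -0.1]), array([0.5458, 0.1798, 0.1359]), [[0.0, -0.999, 0.051], [0.0, 0.051, 0.999], [-1.0, -0.0, 0.0]])
time: 12.48
eef_pos: [0.5458, 0.1798, 0.2123]
ee_rot: [-1.161, 1.57, 0.359]
force: [-0.6, 0.4, 4.7]
gripper_width: 0.278
```

```bash
python3 -m creep '[{"dx":0.6,"dy":0,"dz":0,"twist":0.03,"fingers":20},{"dx":0,"dy":0,"dz":0,"twist":0.03,"fingers":20},{"dx":0,"dy":0,"dz":0,"twist":0,"fingers":20}]'
python3 -c "
from bench import bot;s=bot.state();print(s['force'],s['torque'],s['joint_positions'][5])"
```

```text
time: 12.73
eef_pos: [0.5458, 0.1798, 0.2122]
ee_rot: [-0.977, 1.57, 0.482]
force: [-1.9, -0.0, 6.6]
gripper_width: 0.28
[-1.85401897 -0.01966232  6.62482741] [ 0.04843237  0.28800127 -0.02099001] -1.2915440277065298
```

```bash
python3 -m creep '[{"dx":0.4,"dy":0,"dz":0,"twist":0.05,"fingers":20},{"dx":0,"dy":0,"dz":0,"twist":0.05,"fingers":20},{"dx":0,"dy":0,"dz":0,"twist":0,"fingers":20}]'
python3 -c "
from bench import bot;s=bot.state();print(s['force'],s['torque'],s['joint_positions'][5],s['eef_pos'])"
```

```text
time: 12.98
eef_pos: [0.5459, 0.18, 0.2122]
ee_rot: [-0.738, 1.57, 0.62]
force: [-2.3, 0.8, 7.0]
gripper_width: 0.276
[-2.34749786  0.78737959  6.98505796] [ 0.10498543  0.4293873  -0.09138033] -1.1908142422416292 [0.54587384 0.17999255 0.21218927]
```

```bash
python3 -m creep '[{"dx":0,"dy":0,"dz":0,"twist":0.05,"fingers":20},{"dx":0,"dy":0,"dz":0,"twist":0.05,"fingers":20},{"dx":0,"dy":0,"dz":0,"twist":0,"fingers":20}]'
python3 -c "
from bench import bot;s=bot.state();print(s['force'],s['torque'],s['joint_positions'][5],s['eef_pos'])"
```

```text
time: 13.23
eef_pos: [0.5459, 0.1801, 0.2122]
ee_rot: [-0.473, 1.57, 0.785]
force: [-2.6, 0.9, 7.5]
gripper_width: 0.282
[-2.61195785  0.85411538  7.48334063] [ 0.10919086  0.408268   -0.02814339] -1.0907645628445748 [0.54586358 0.18007662 0.21216204]
```

```bash
python3 -m creep '[{"dx":0,"dy":0,"dz":0,"twist":0.05,"fingers":20},{"dx":0,"dy":0,"dz":0,"twist":0.05,"fingers":20},{"dx":0,"dy":0,"dz":0,"twist":0,"fingers":20}]'
python3 -c "
from bench import bot;s=bot.state();print(s['force'],s['torque'],s['joint_positions'][5],s['eef_pos'])"
```

```text
time: 13.48
eef_pos: [0.5459, 0.1802, 0.2121]
ee_rot: [-0.305, 1.569, 0.854]
force: [-3.3, 0.6, 7.7]
gripper_width: 0.275
[-3.34260671  0.55403616  7.74693249] [ 0.20292031  0.42239132 -0.02934897] -0.9908291640702276 [0.54589289 0.18017504 0.21214788]
```

```bash
python3 -m creep '[{"dx":0,"dy":0,"dz":0,"twist":0.05,"fingers":20},{"dx":0,"dy":0,"dz":0,"twist":0.05,"fingers":20},{"dx":0,"dy":0,"dz":0,"twist":0,"fingers":20}]'
python3 -c "
from bench import bot;s=bot.state();print(s['force'],s['torque'],s['joint_positions'][5],s['eef_pos'])"
```

```text
time: 13.73
eef_pos: [0.5459, 0.1803, 0.2121]
ee_rot: [-0.19, 1.569, 0.868]
force: [-2.0, 1.9, 7.7]
gripper_width: 0.273
[-1.99820604  1.8548068   7.73177217] [ 0.26490184  0.34398474 -0.03508185] -0.8908146835677436 [0.54594248 0.18028997 0.21214875]
```

```bash
python3 -m creep '[{"dx":0,"dy":0,"dz":0,"twist":0.05,"fingers":20},{"dx":0,"dy":0,"dz":0,"twist":0.05,"fingers":20},{"dx":0,"dy":0,"dz":0,"twist":0,"fingers":20}]'
python3 -c "
from bench import bot;s=bot.state();print(s['force'],s['torque'],s['joint_positions'][5],s['eef_pos'])"
```

```text
time: 13.98
eef_pos: [0.546, 0.1804, 0.2121]
ee_rot: [-0.08, 1.569, 0.879]
force: [-2.1, 1.5, 7.1]
gripper_width: 0.278
[-2.14957885  1.4621704   7.10594271] [ 0.30988193  0.32437809 -0.0491122 ] -0.790853231877147 [0.54599191 0.1803976  0.21214487]
```

```bash
python3 -m creep '[{"dx":0,"dy":0,"dz":0,"twist":0.05,"fingers":20},{"dx":0,"dy":0,"dz":0,"twist":0.05,"fingers":20},{"dx":0,"dy":0,"dz":0,"twist":0,"fingers":20}]'
python3 - <<'E'
from bench import bot; from h import *; import cv2
s=bot.state();print(s['force'],s['torque'],s['joint_positions'][5],s['eef_pos'])
w=bot.snapshot("wrist"); cv2.imwrite("pics/w9.png",w["image"][:,:,::-1])
E
```

```text
time: 14.23
eef_pos: [0.5461, 0.1805, 0.2121]
ee_rot: [0.008, 1.568, 0.866]
force: [-2.3, 1.3, 7.5]
gripper_width: 0.279
[-2.34161869  1.32212985  7.53152179] [ 0.34409811  0.29190002 -0.08714792] -0.6907991438496144 [0.54608048 0.18049323 0.2121447 ]
```

View pics/w9.png

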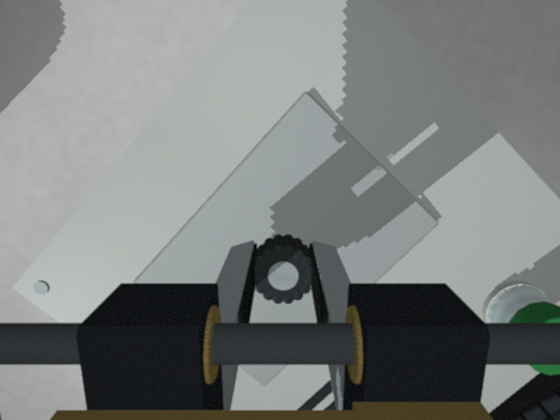

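The wrist view shows the knob turned with the fingers (about 38°) while the cover stays square to the unit. I'll keep searching.

```bash
python3 -m creep '[{"dx":0,"dy":0,"dz":0,"twist":0.05,"fingers":20},{"dx":0,"dy":0,"dz":0,"twist":0.05,"fingers":20},{"dx":0,"dy":0,"dz":0,"twist":0,"fingers":20}]'
python3 -c "
from bench import bot;s=bot.state();print(s['force'],s['torque'],s['joint_positions'][5],s['eef_pos'])"
```

```text
time: 14.53
eef_pos: [0.5462, 0.1806, 0.2122]
ee_rot: [0.08, 1.568, 0.839]
force: [-3.0, 1.8, 6.3]
gripper_width: 0.278
[-2.95000689  1.7986905   6.28646411] [ 0.3966889   0.24372128 -0.03603779] -0.5908406531852823 [0.54616652 0.18060155 0.21216282]
```

```bash
python3 -m creep '[{"dx":0,"dy":0,"dz":0,"twist":0.05,"fingers":20},{"dx":0,"dy":0,"dz":0,"twist":0.05,"fingers":20},{"dx":0,"dy":0,"dz":0,"twist":0,"fingers":20}]'
python3 -c "
from bench import bot;s=bot.state();print(s['force'],s['torque'],s['joint_positions'][5],s['eef_pos'])"
```

```text
time: 14.78
eef_pos: [0.5462, 0.1807, 0.2121]
ee_rot: [0.157, 1.568, 0.815]
force: [-1.2, 2.9, 6.4]
gripper_width: 0.28
[-1.16105701  2.9244722   6.36892012] [ 0.45917129  0.12943202 -0.03984826] -0.49078940419177286 [0.54624711 0.18067981 0.21214218]
```

```bash
python3 -m creep '[{"dx":0.4,"dy":0,"dz":0,"twist":0.05,"fingers":20},{"dx":0,"dy":0,"dz":0,"twist":0.05,"fingers":20},{"dx":0,"dy":0,"dz":0,"twist":0,"fingers":20}]'
python3 -c "
from bench import bot;s=bot.state();print(s['force'],s['torque'],s['joint_positions'][5],s['eef_pos'])"
```

```text
time: 15.03
eef_pos: [0.5464, 0.1807, 0.212]
ee_rot: [0.209, 1.567, 0.768]
force: [-0.9, 2.4, 7.5]
gripper_width: 0.277
[-0.92421273  2.40781336  7.53637256] [0.4194715  0.19271388 0.02094526] -0.39083593305561776 [0.54638381 0.18072789 0.2119825 ]
```

```bash
python3 -m creep '[{"dx":0,"dy":0,"dz":0,"twist":0.05,"fingers":20},{"dx":0,"dy":0,"dz":0,"twist":0.05,"fingers":20},{"dx":0,"dy":0,"dz":0,"twist":0,"fingers":20}]'
python3 -c "
from bench import bot;s=bot.state();print(s['force'],s['torque'],s['joint_positions'][5],s['eef_pos'])"
```

```text
time: 15.28
eef_pos: [0.5464, 0.1808, 0.2116]
ee_rot: [0.288, 1.567, 0.747]
force: [-0.1, 3.2, 5.2]
gripper_width: 0.282
[-0.10311248  3.17714879  5.17292163] [ 0.60351631  0.02214666 -0.03802633] -0.29142658012493006 [0.54644129 0.18077528 0.21162183]
```

z dropped 0.4 mm and the force fell. I'll test it by pressing down without turning.

```bash
python3 -m creep '[{"dx":1,"dy":0,"dz":0,"twist":0,"fingers":20},{"dx":0,"dy":0,"dz":0,"twist":0,"fingers":20}]'
python3 -c "
from bench import bot;s=bot.state();print(s['force'],s['torque'],s['joint_positions'][5],s['eef_pos'])"
```

```text
time: 15.45
eef_pos: [0.5465, 0.1808, 0.2112]
ee_rot: [0.302, 1.567, 0.762]
force: [-1.7, 2.7, 8.0]
gripper_width: 0.275
[-1.7416918   2.70385904  8.03893235] [ 0.50504543  0.26045505 -0.05683453] -0.2933260135570453 [0.54646728 0.1807728  0.21115564]
```

```bash
python3 -m creep '[{"dx":0,"dy":0,"dz":0,"twist":0.04,"fingers":20},{"dx":0,"dy":0,"dz":0,"twist":0,"fingers":20}]'
python3 -c "
from bench import bot;s=bot.state();print(s['force'],s['torque'],s['joint_positions'][5],s['eef_pos'])"
```

```text
time: 15.62
eef_pos: [0.5465, 0.1808, 0.2109]
ee_rot: [0.331, 1.567, 0.751]
force: [-0.7, 3.0, 8.3]
gripper_width: 0.279
[-0.7010007   2.99523731  8.30599112] [ 0.57951848  0.15411666 -0.10904806] -0.25217032639327486 [0.54648455 0.18081592 0.21090858]
```

```bash
python3 -m creep '[{"dx":0.8,"dy":0,"dz":0,"twist":0,"fingers":20},{"dx":0.7,"dy":0,"dz":0,"twist":0,"fingers":20},{"dx":0,"dy":0,"dz":0,"twist":0,"fingers":20}]'
python3 -c "
from bench import bot;s=bot.state();print(s['force'],s['torque'],s['joint_positions'][5],s['eef_pos'])"
```

```text
time: 15.87
eef_pos: [0.5466, 0.1809, 0.21]
ee_rot: [0.329, 1.566, 0.75]
force: [-1.9, 2.6, 8.7]
gripper_width: 0.279
[-1.87411126  2.6299687   8.72407124] [ 0.64445995  0.2087682  -0.04249398] -0.25329592784515187 [0.54662264 0.18090303 0.20997228]
```

```bash
python3 - <<'E'
from bench import bot; from h import *; import cv2
s=bot.state();print(togo(s,s["eef_pos"]+np.array([-.0003,.0005,-.083])))
for n in ["wrist","scene"]:
    w=bot.snapshot(n); cv2.imwrite(f"pics/{n}10.png",w["image"][:,:,::-1]);np.savez(f"pics/{n}10.npz",**w)
im=cv2.imread("pics/scene10.png")[190:340,290:530]
cv2.imwrite("pics/s10c.png",cv2.convertScaleAbs(cv2.resize(im,None,fx=3.2,fy=3.2,interpolation=cv2.INTER_CUBIC),alpha=1.4))
E
```

```text
(array([ 5. ,  0.5, -0.4]), array([0.5469, 0.1811, 0.132 ]), [[0.003, -0.408, 0.913], [0.003, 0.913, 0.408], [-1.0, 0.001, 0.004]])
```

View pics/s10c.png

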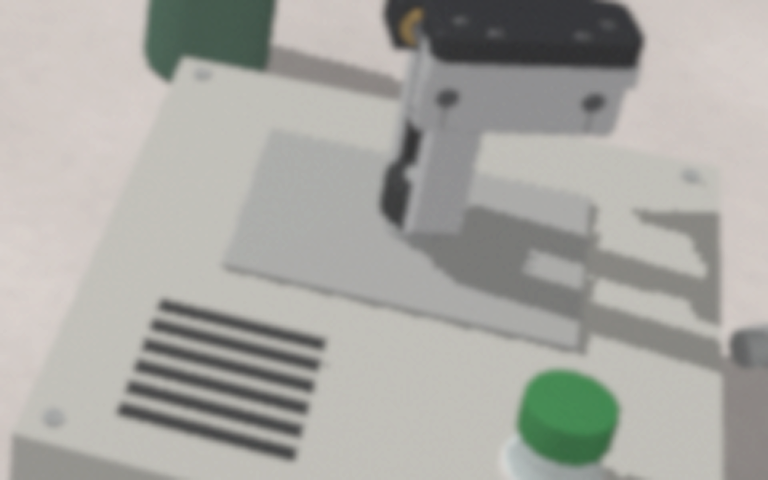

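View pics/wrist10.png

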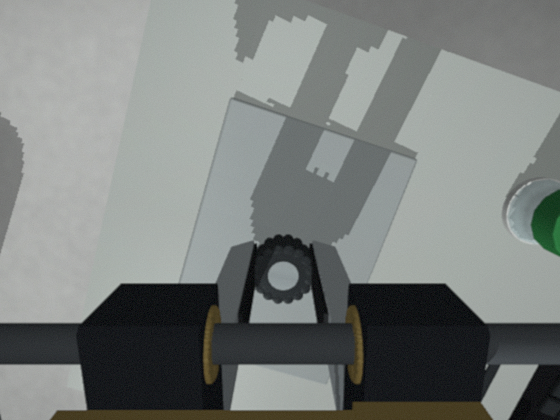

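```bash
python3 - <<'E'
from h import *
for n in ["wrist7","wrist8","wrist10"]:
    s=np.load(f"pics/{n}.npz"); D=s["depth"][270:281,279:290]; print(n,np.median(D),dep(s,283,275).round(4),[dep(s,*p)[2].round(4) for p in [(240,150),(250,180)]])
E
```

```text
wrist7 0.1710415 [0.5466 0.1801 0.1341] [np.float64(0.0996), np.float64(0.1034)]
wrist8 0.17059937 [0.5462 0.1801 0.1348] [np.float64(0.0998), np.float64(0.1031)]
wrist10 0.17268588 [0.5474 0.1804 0.1309] [np.float64(0.1037), np.float64(0.1032)]
```

The knob top went from 134.5 to 130.9 mm, and the stud is through the plate top, so the pin is in the slot. I'll push it in, easing the side load.

```bash
python3 -m creep '[{"dx":1,"dy":0.4,"dz":-0.3,"twist":0,"fingers":20},{"dx":1,"dy":0,"dz":0,"twist":0,"fingers":20},{"dx":1,"dy":0,"dz":0,"twist":0,"fingers":20},{"dx":0,"dy":0,"dz":0,"twist":0,"fingers":20}]'
python3 -c "
from bench import bot;s=bot.state();print(s['force'],s['torque'],s['joint_positions'][5],s['eef_pos'])"
```

```text
time: 16.3
eef_pos: [0.5465, 0.181, 0.2073]
ee_rot: [0.149, 1.566, 0.569]
force: [-1.7, 3.1, 8.8]
gripper_width: 0.284
[-1.73188869  3.13195198  8.80367764] [ 0.54427285  0.1416171  -0.07835749] -0.2527081521779178 [0.54650875 0.18102141 0.20727395]
```

```bash
python3 -m creep '[{"dx":1,"dy":0.3,"dz":-0.3,"twist":0,"fingers":20},{"dx":1,"dy":0,"dz":0,"twist":0,"fingers":20},{"dx":1,"dy":0,"dz":0,"twist":0,"fingers":20},{"dx":1,"dy":0,"dz":0,"twist":0,"fingers":20},{"dx":0,"dy":0,"dz":0,"twist":0,"fingers":20},{"dx":0,"dy":0,"dz":0,"twist":0,"fingers":20}]'
python3 -c "
from bench import bot;s=bot.state();print(s['force'],s['torque'],s['joint_positions'][5],s['eef_pos'])"
```

```text
time: 16.8
eef_pos: [0.5464, 0.1811, 0.2038]
ee_rot: [0.031, 1.565, 0.451]
force: [-2.6, 2.4, 11.2]
gripper_width: 0.277
[-2.61990697  2.43434689 11.20562525] [ 0.40930983  0.32296401 -0.11277659] -0.2523761376358637 [0.54642317 0.1810535  0.20384011]
```

```bash
python3 -m creep '[{"dx":0.7,"dy":0,"dz":0,"twist":0,"fingers":20},{"dx":0.6,"dy":0,"dz":0,"twist":0,"fingers":20},{"dx":0,"dy":0,"dz":0,"twist":0,"fingers":20}]'
python3 -c "
from bench import bot;s=bot.state();print(s['force'],s['torque'],s['joint_positions'][5],s['eef_pos'])"
```

```text
time: 17.05
eef_pos: [0.5464, 0.181, 0.2029]
ee_rot: [0.03, 1.565, 0.451]
force: [-1.6, 2.8, 12.8]
gripper_width: 0.279
[-1.63159271  2.83624114 12.8431641 ] [ 0.39828193  0.42017252 -0.07713597] -0.25234274610924856 [0.54644116 0.18104994 0.20286464]
```

```bash
python3 -m creep '[{"dx":0.5,"dy":0,"dz":0,"twist":0,"fingers":20},{"dx":0,"dy":0,"dz":0,"twist":0.05,"fingers":20},{"dx":0,"dy":0,"dz":0,"twist":0.08,"fingers":20},{"dx":0,"dy":0,"dz":0,"twist":0.08,"fingers":20},{"dx":0,"dy":0,"dz":0,"twist":0.08,"fingers":20},{"dx":0,"dy":0,"dz":0,"twist":0,"fingers":20}]'
python3 -c "
from bench import bot;s=bot.state();print(s['force'],s['torque'],s['joint_positions'][5],s['eef_pos'])"
```

```text
time: 17.55
eef_pos: [0.5467, 0.1812, 0.2022]
ee_rot: [0.293, 1.564, 0.421]
force: [-0.9, 2.5, 12.1]
gripper_width: 0.279
[-0.86935529  2.46092005 12.11585075] [ 0.39771619  0.20178907 -0.04451984] 0.0401877617895368 [0.54673441 0.18116664 0.20223476]
```

```bash
python3 -m creep '[{"dx":0,"dy":0,"dz":0,"twist":0.08,"fingers":20},{"dx":0,"dy":0,"dz":0,"twist":0.08,"fingers":20},{"dx":0,"dy":0,"dz":0,"twist":0.08,"fingers":20},{"dx":0,"dy":0,"dz":0,"twist":0.08,"fingers":20},{"dx":0,"dy":0,"dz":0,"twist":0.08,"fingers":20},{"dx":0,"dy":0,"dz":0,"twist":0.05,"fingers":20},{"dx":0,"dy":0,"dz":0,"twist":0,"fingers":20}]'
python3 -c "
from bench import bot;s=bot.state();print(s['force'],s['torque'],s['joint_positions'][5],s['eef_pos'],s['ee_rot'])"
```

```text
time: 18.13
eef_pos: [0.5473, 0.1811, 0.2022]
ee_rot: [0.671, 1.563, 0.351]
force: [1.8, 3.5, 10.1]
gripper_width: 0.278
[ 1.81368364  3.51209346 10.07052443] [ 0.48991128 -0.08264464 -0.06483077] 0.48918625088816436 [0.54727463 0.18108639 0.20224478] [0.671498   1.56305593 0.35060724]
```

```bash
python3 -m creep '[{"dx":0.2,"dy":0.4,"dz":0,"twist":0.04,"fingers":20},{"dx":0,"dy":0,"dz":0,"twist":0.08,"fingers":20},{"dx":0,"dy":0,"dz":0,"twist":0.08,"fingers":20},{"dx":0,"dy":0,"dz":0,"twist":0.08,"fingers":20},{"dx":0,"dy":0,"dz":0,"twist":0.08,"fingers":20},{"dx":0,"dy":0,"dz":0,"twist":0.05,"fingers":20},{"dx":0,"dy":0,"dz":0,"twist":0,"fingers":20}]'
python3 -c "
from bench import bot;s=bot.state();print(s['force'],s['torque'],s['joint_positions'][5],s['eef_pos'],s['ee_rot'])"
```

```text
time: 18.72
eef_pos: [0.5478, 0.1809, 0.2023]
ee_rot: [0.917, 1.562, 0.186]
force: [1.0, 1.2, 11.4]
gripper_width: 0.277
[ 0.99445332  1.19835385 11.42900283] [ 0.19142777 -0.13124658 -0.02049293] 0.8998065979082185 [0.54778511 0.18094889 0.20227838] [0.91716355 1.56240961 0.1862992 ]
```

```bash
python3 -m creep '[{"dx":0,"dy":0,"dz":0,"twist":0.05,"fingers":20},{"dx":0,"dy":0,"dz":0,"twist":0.05,"fingers":20},{"dx":0,"dy":0,"dz":0,"twist":0.05,"fingers":20},{"dx":0,"dy":0,"dz":0,"twist":0,"fingers":20}]'
python3 -c "
from bench import bot;s=bot.state();print(s['force'],s['torque'],s['joint_positions'][5],s['eef_pos'],s['ee_rot'])"
```

```text
time: 19.05
eef_pos: [0.5479, 0.1808, 0.2023]
ee_rot: [1.026, 1.562, 0.145]
force: [0.9, 0.2, 9.4]
gripper_width: 0.278
[0.90849418 0.19784407 9.44675243] [ 0.09406836 -0.23934782 -0.01925152] 1.0497663754573383 [0.5478895  0.18081244 0.20225654] [1.02565447 1.56221872 0.14485365]
```

```bash
python3 -m creep '[{"dx":0.2,"dy":0,"dz":0,"twist":0.04,"fingers":20},{"dx":0,"dy":0,"dz":0,"twist":0.04,"fingers":20},{"dx":0,"dy":0,"dz":0,"twist":0,"fingers":20}]'
python3 -c "
from bench import bot;s=bot.state();print(s['force'],s['torque'],s['joint_positions'][5],s['eef_pos'],s['ee_rot'])"
```

```text
time: 19.3
eef_pos: [0.548, 0.1807, 0.2023]
ee_rot: [1.086, 1.562, 0.125]
force: [1.6, 0.3, 11.6]
gripper_width: 0.271
[ 1.57549253  0.31807438 11.64435607] [ 0.09347942 -0.12359128 -0.0854728 ] 1.1294669457689113 [0.54799862 0.18070799 0.20226823] [1.08565445 1.56199414 0.1250875 ]
```

```bash
python3 -m creep '[{"dx":0,"dy":0,"dz":0,"twist":0.04,"fingers":20},{"dx":0,"dy":0,"dz":0,"twist":0.04,"fingers":20},{"dx":0,"dy":0,"dz":0,"twist":0,"fingers":20}]'
python3 -c "
from bench import bot;s=bot.state();print(s['force'],s['torque'],s['joint_positions'][5],s['eef_pos'],s['ee_rot'])"
```

```text
time: 19.55
eef_pos: [0.548, 0.1806, 0.2022]
ee_rot: [1.139, 1.562, 0.099]
force: [0.7, -0.1, 11.8]
gripper_width: 0.277
[ 0.6793571  -0.06661674 11.82990272] [ 0.00667926 -0.17956036 -0.07513576] 1.2094434899084847 [0.54802206 0.18064512 0.20224279] [1.13906018 1.5619308  0.09859694]
```

```bash
python3 -m creep '[{"dx":0,"dy":0,"dz":0,"twist":0.03,"fingers":20},{"dx":0,"dy":0,"dz":0,"twist":0.03,"fingers":20},{"dx":0,"dy":0,"dz":0,"twist":0,"fingers":20}]'
python3 -c "
from bench import bot;s=bot.state();print(s['force'],s['torque'],s['joint_positions'][5],s['eef_pos'])"
```

```text
time: 19.8
eef_pos: [0.5481, 0.1806, 0.2022]
ee_rot: [1.181, 1.562, 0.081]
force: [1.6, -0.2, 11.4]
gripper_width: 0.279
[ 1.55556747 -0.17033634 11.36123905] [-0.06297498 -0.16609426 -0.02711138] 1.2690803017294898 [0.54807219 0.18056406 0.20224396]
```

```bash
python3 -m creep '[{"dx":0,"dy":0,"dz":0,"twist":0.03,"fingers":20},{"dx":0,"dy":0,"dz":0,"twist":0.03,"fingers":20},{"dx":0,"dy":0,"dz":0,"twist":0,"fingers":20}]'
python3 -c "
from bench import bot;s=bot.state();print(s['force'],s['torque'],s['joint_positions'][5],s['eef_pos'])"
```

```text
time: 20.05
eef_pos: [0.5481, 0.1805, 0.2022]
ee_rot: [1.226, 1.562, 0.066]
force: [1.9, -0.1, 10.7]
gripper_width: 0.283
[ 1.94561543 -0.12380152 10.73257466] [-0.05501652 -0.24339808 -0.07976098] 1.3290544397618276 [0.54809998 0.1804923  0.20222746]
```

```bash
python3 -m creep '[{"dx":0,"dy":0,"dz":0,"twist":0.03,"fingers":20},{"dx":0,"dy":0,"dz":0,"twist":0.03,"fingers":20},{"dx":0,"dy":0,"dz":0,"twist":0,"fingers":20}]'
python3 -c "
from bench import bot;s=bot.state();print(s['force'],s['torque'],s['joint_positions'][5],s['eef_pos'],s['joint_efforts'][5])"
```

```text
time: 20.3
eef_pos: [0.5481, 0.1804, 0.2022]
ee_rot: [1.266, 1.562, 0.046]
force: [1.7, -0.3, 10.9]
gripper_width: 0.278
[ 1.66657594 -0.32501583 10.89009875] [-0.12292939 -0.21977319  0.00591296] 1.38905547908643 [0.54813603 0.18040835 0.20224172] 0.16826927661895752
```

```bash
python3 -m creep '[{"dx":0,"dy":0,"dz":0,"twist":0.03,"fingers":20},{"dx":0,"dy":0,"dz":0,"twist":0.03,"fingers":20},{"dx":0,"dy":0,"dz":0,"twist":0,"fingers":20}]'
python3 - <<'E'
from bench import bot; from h import *; import cv2
s=bot.state();print(s['force'],s['torque'],s['joint_positions'][5],s['eef_pos'],s['joint_efforts'][5])
for n in ["wrist","scene"]:
    w=bot.snapshot(n); cv2.imwrite(f"pics/{n}11.png",w["image"][:,:,::-1]);np.savez(f"pics/{n}11.npz",**w)
s=w=np.load("pics/wrist11.npz"); print(dep(s,283,275))
E
```

```text
time: 20.55
eef_pos: [0.5482, 0.1803, 0.2023]
ee_rot: [1.311, 1.562, 0.031]
force: [1.4, -0.5, 11.7]
gripper_width: 0.277
[ 1.35182153 -0.51963641 11.71606041] [-0.10417717 -0.20348827 -0.0015389 ] 1.4490024419170113 [0.5481725  0.1803373  0.20225926] 0.21225113421678543
[0.54784489 0.18013585 0.12291007]
```

View pics/wrist11.png

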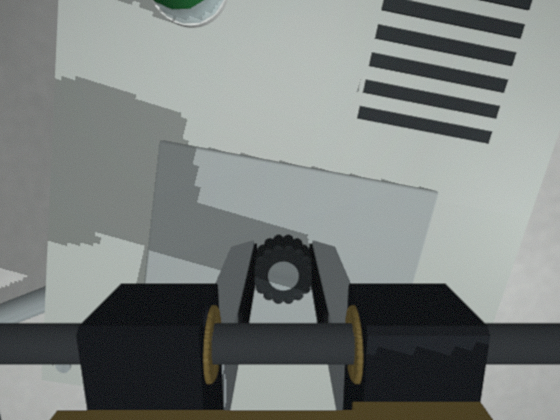

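```bash
python3 -m creep '[{"dx":0,"dy":0,"dz":0,"twist":0.02,"fingers":20},{"dx":0,"dy":0,"dz":0,"twist":0.02,"fingers":20},{"dx":0,"dy":0,"dz":0,"twist":0,"fingers":20}]'
python3 -c "
from bench import bot;s=bot.state();print(s['force'],s['torque'],s['joint_positions'][5],s['eef_pos'],s['joint_efforts'][5])"
```

```text
time: 20.9
eef_pos: [0.548, 0.1804, 0.2023]
ee_rot: [1.345, 1.562, 0.026]
force: [0.9, -0.6, 11.4]
gripper_width: 0.279
[ 0.92537632 -0.59086002 11.36817527] [-0.07997701 -0.13730502  0.02919013] 1.4886174696120253 [0.5480153  0.18036697 0.2022688 ] 0.16803096514195204
```

```bash
python3 -m creep '[{"dx":0,"dy":0,"dz":0,"twist":0.02,"fingers":20},{"dx":0,"dy":0,"dz":0,"twist":0.02,"fingers":20},{"dx":0,"dy":0,"dz":0,"twist":0,"fingers":20}]'
python3 -c "
from bench import bot;s=bot.state();print(s['force'],s['torque'],s['joint_positions'][5],s['eef_pos'],s['joint_efforts'][5])"
```

```text
time: 21.15
eef_pos: [0.5478, 0.1804, 0.2023]
ee_rot: [1.383, 1.563, 0.024]
force: [0.9, -0.7, 12.5]
gripper_width: 0.275
[ 0.90479045 -0.73040692 12.5484905 ] [-0.12123242  0.00280335  0.10557719] 1.5285407031899212 [0.54775467 0.18038265 0.2022541 ] 0.18201563972979784
```

```bash
python3 -m creep '[{"dx":0,"dy":0,"dz":0,"twist":0.02,"fingers":20},{"dx":0,"dy":0,"dz":0,"twist":0.01,"fingers":20},{"dx":0,"dy":0,"dz":0,"twist":0,"fingers":20}]'
python3 -c "
from bench import bot;s=bot.state();print(s['force'],s['torque'],s['joint_positions'][5],s['eef_pos'],s['joint_efforts'][5])"
```

```text
time: 21.4
eef_pos: [0.5476, 0.1804, 0.2022]
ee_rot: [1.402, 1.563, 0.013]
force: [0.6, -1.6, 12.6]
gripper_width: 0.277
[ 0.56125366 -1.57153981 12.64296752] [-0.14732011  0.1105938   0.07977314] 1.5581589274065697 [0.54759522 0.18038145 0.2022283 ] 0.14858314767479897
```

```bash
python3 - <<'E'
from bench import bot; from h import *; import cv2
w=bot.snapshot("wrist"); cv2.imwrite("pics/wrist12.png",w["image"][:,:,::-1]);np.savez("pics/wrist12.npz",**w)
o=[]
for n in ["wrist10","wrist11","wrist12"]:
    im=cv2.imread(f"pics/{n}.png")[225:315,240:326]; o.append(cv2.convertScaleAbs(cv2.resize(im,None,fx=3,fy=3,interpolation=cv2.INTER_CUBIC),alpha=2.5,beta=20))
cv2.imwrite("pics/k12.png",np.hstack(o)); print(dep(w,283,275))
def a(s,p,q,z):
    P,Q=ray(s,p,z),ray(s,q,z); d=Q-P; print(((P+Q)/2).round(4),np.linalg.norm(d).round(4),np.degrees(np.arctan2(d[1],d[0])).round(2))
E
```

```text
[0.54717461 0.18027611 0.12303857]
```

View pics/k12.png

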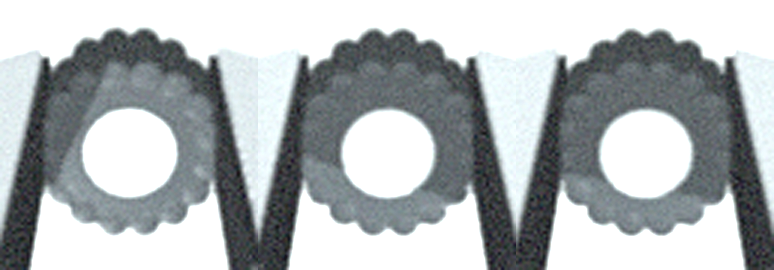

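View pics/wrist12.png

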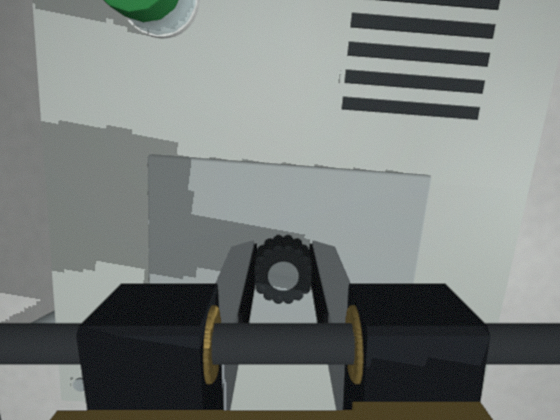

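```bash
python3 - <<'E'
from h import *; import cv2
o=[]
for n in ["wrist7","wrist10","wrist11","wrist12"]:
    im=cv2.cvtColor(cv2.imread(f"pics/{n}.png"),cv2.COLOR_BGR2GRAY)
    # centre of bright disc
    roi=im[255:298,265:302]; thr=roi>(float(roi.max())*0.5+float(np.median(roi))*0.5)
    ys,xs=np.nonzero(thr); c=(265+xs.mean(),255+ys.mean())
    im=cv2.resize(im,None,fx=4,fy=4,interpolation=cv2.INTER_CUBIC)
    # lower-edge outline: distance at which brightness crosses, along rays towards image bottom
    crop=im[int(4*(c[1]+8)):int(4*(c[1]+36)),int(4*(c[0]-30)):int(4*(c[0]+30))]
    print(n,np.round(c,2)); o.append(cv2.convertScaleAbs(cv2.resize(crop,(360,168)),alpha=2.2,beta=10))
cv2.imwrite("pics/k12b.png",np.vstack([np.hstack(o[:2]),np.hstack(o[2:])]))
E
```

```text
wrist7 [282.59 276.76]
wrist10 [282.74 275.47]
wrist11 [282.98 275.95]
wrist12 [282.91 276.05]
```

View pics/k12b.png

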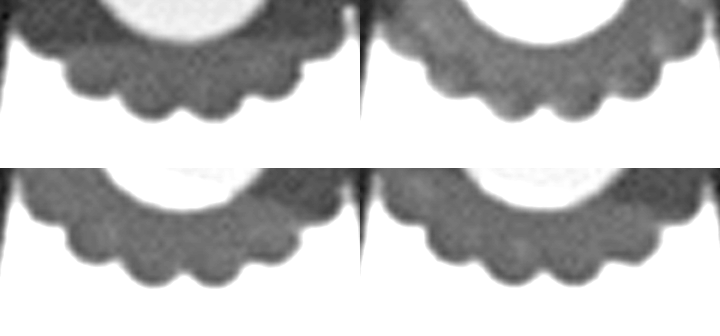

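```bash
python3 -m creep '[{"dx":0,"dy":0,"dz":0,"twist":0.02,"fingers":20},{"dx":0,"dy":0,"dz":0,"twist":0.01,"fingers":20},{"dx":0,"dy":0,"dz":0,"twist":0,"fingers":20}]'
python3 - <<'E'
from bench import bot; from h import *
s=bot.state();print(s['force'],s['torque'],s['joint_positions'][5],s['eef_pos'],s['joint_efforts'][5])
w=np.load("pics/wrist12.npz")
def a(s,p,q,z):
    P,Q=ray(s,p,z),ray(s,q,z); d=Q-P; print(((P+Q)/2).round(4),np.linalg.norm(d).round(4),np.degrees(np.arctan2(d[1],d[0])).round(2))
a(w,(148,155),(430,176),.1037); a(w,(343,97),(480,107.5),.1);a(w,(353,14),(495,22.5),.1)
w=np.load("pics/wrist11.npz"); a(w,(161,142),(437,191),.1037);a(w,(359,107),(492,131.5),.1)
E
```

```text
time: 21.7
eef_pos: [0.5475, 0.1804, 0.2022]
ee_rot: [1.41, 1.563, -0.009]
force: [0.6, 0.1, 12.4]
gripper_width: 0.279
[ 0.59863762  0.07862614 12.40605192] [-0.13476933  0.11595079  0.18183363] 1.5878624833479609 [0.54754378 0.18037034 0.20222118] 0.26113794185221195
[0.595  0.1856 0.1037] 0.1358 -83.86
[0.6343 0.1345 0.1   ] 0.0652 -83.78
[0.6705 0.1384 0.1   ] 0.0642 -82.7
[0.5959 0.1853 0.1037] 0.135 -83.41
[0.6342 0.1347 0.1   ] 0.0655 -83.33
```

```bash
for i in 1 2 3 4; do python3 -m creep '[{"dx":0,"dy":0,"dz":0,"twist":0,"fingers":20}]' >/dev/null; python3 -c "
from bench import bot;s=bot.state();print(s['force'],s['torque'],s['joint_positions'][5],s['eef_pos'],s['joint_efforts'][5])"; done
```

```text
[-0.5644493  -0.82735417 12.21260354] [-0.13423386  0.10095193  0.15256265] 1.5875296071628462 [0.54752948 0.18037198 0.20220118] 0.19700955133885145
[ 0.63530131 -0.75919197 12.01159884] [-0.15033027  0.16841288  0.17842844] 1.5875578635479541 [0.54754177 0.18036556 0.20224036] 0.19239123445004225
[-0.69459218 -0.54096818 12.22345724] [-0.15389058  0.13972836  0.16530747] 1.5875629577449966 [0.54752913 0.18035465 0.20220615] 0.1924278773367405
[-0.10145785 -0.20027873 12.60020003] [-0.16176841  0.13615135  0.18490765] 1.5875746585756296 [0.54754977 0.18034613 0.20224268] 0.19249997567385435
```

A steady 0.17 N·m is now held against the turn, up from about −0.05 while running free, so this is the stop. I'll ease the knob up, still held at the stop, to feel whether it enters the notch.

```bash
python3 -m creep '[{"dx":-0.8,"dy":0,"dz":0,"twist":0,"fingers":20},{"dx":-0.8,"dy":0,"dz":0,"twist":0,"fingers":20},{"dx":-0.8,"dy":0,"dz":0,"twist":0,"fingers":20},{"dx":0,"dy":0,"dz":0,"twist":0,"fingers":20}]';  python3 -c "
from bench import bot;s=bot.state();print(s['force'],s['torque'],s['joint_positions'][5],s['eef_pos'],s['joint_efforts'][5])"
python3 -m creep '[{"dx":-0.8,"dy":0,"dz":0,"twist":0,"fingers":20},{"dx":-0.8,"dy":0,"dz":0,"twist":0,"fingers":20},{"dx":0,"dy":0,"dz":0,"twist":0,"fingers":20}]';  python3 -c "
from bench import bot;s=bot.state();print(s['force'],s['torque'],s['joint_positions'][5],s['eef_pos'],s['joint_efforts'][5])"
```

```text
time: 22.37
eef_pos: [0.5472, 0.1804, 0.2029]
ee_rot: [1.439, 1.564, 0.02]
force: [3.6, 0.0, 7.4]
gripper_width: 0.279
[3.59964826 0.02132067 7.43406572] [-0.06926777 -0.67027666  0.20465777] 1.588216785079038 [0.54723074 0.18037773 0.20290824] 0.19376839511096478
time: 22.62
eef_pos: [0.5472, 0.1803, 0.2045]
ee_rot: [1.424, 1.565, 0.004]
force: [4.4, -1.6, 7.1]
gripper_width: 0.28
[ 4.35489763 -1.61774544  7.12803472] [-0.00408661 -0.83234301  0.20713605] 1.5884231833201397 [0.54716549 0.18033841 0.20447209] 0.20018157083541155
```

```bash
python3 -m creep '[{"dx":-0.8,"dy":0,"dz":0,"twist":0,"fingers":20},{"dx":-0.8,"dy":0,"dz":0,"twist":0,"fingers":20},{"dx":0,"dy":0,"dz":0,"twist":0,"fingers":20}]';  python3 -c "
from bench import bot;s=bot.state();print(s['force'],s['torque'],s['joint_positions'][5],s['eef_pos'],s['joint_efforts'][5])"
```

```text
time: 22.87
eef_pos: [0.5471, 0.1803, 0.206]
ee_rot: [1.428, 1.565, 0.009]
force: [4.0, -0.4, 6.7]
gripper_width: 0.278
[ 4.02964937 -0.43481718  6.67667715] [ 0.08058628 -0.78557595  0.21437218] 1.588427191798484 [0.54714139 0.18033937 0.20597623] 0.2025792421773076
```

The stud is at about 7.8 mm, above the 9 mm land level, so it is in the notch. I'll let go and rise clear.

```bash
python3 -m creep '[{"dx":-0.6,"dy":0,"dz":0,"twist":0,"fingers":20},{"dx":0,"dy":0,"dz":0,"twist":0,"fingers":26},{"dx":0,"dy":0,"dz":0,"twist":0,"fingers":32},{"dx":0,"dy":0,"dz":0,"twist":0,"fingers":44},{"dx":0,"dy":0,"dz":0,"twist":0,"fingers":44},{"dx":0,"dy":0,"dz":0,"twist":0,"fingers":44}]'
python3 - <<'E'
from bench import bot; from h import *; import cv2
s=bot.state();print(s['force'],s['torque'],s['gripper_width']*94)
w=bot.snapshot("wrist"); cv2.imwrite("pics/wrist13.png",w["image"][:,:,::-1]);np.savez("pics/wrist13.npz",**w); print(dep(w,283,275))
E
```

```text
time: 23.37
eef_pos: [0.5434, 0.1803, 0.2032]
ee_rot: [-1.597, 1.566, -3.017]
force: [0.7, 0.1, 0.1]
gripper_width: 0.465
[0.65246819 0.13248583 0.08017505] [0.04762542 0.04887332 0.00430265] 43.69070037894826
[0.54364829 0.18044383 0.12766996]
```

View pics/wrist13.png

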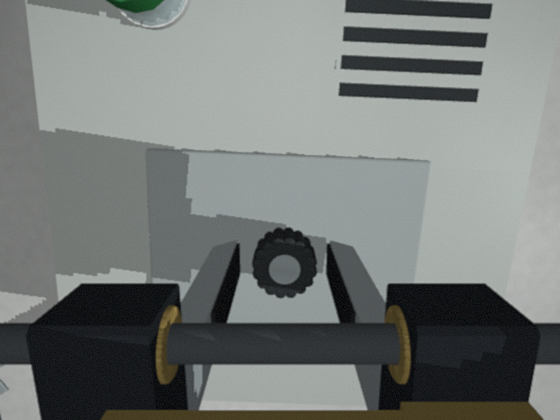

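```bash
python3 -m creep '[{"dx":-5,"dy":0,"dz":0,"twist":0,"fingers":50},{"dx":-10,"dy":0,"dz":0,"twist":0,"fingers":50},{"dx":-20,"dy":0,"dz":0,"twist":0,"fingers":50},{"dx":-25,"dy":0,"dz":0,"twist":0,"fingers":50},{"dx":-25,"dy":0,"dz":0,"twist":0,"fingers":50},{"dx":-25,"dy":0,"dz":0,"twist":0,"fingers":50},{"dx":-15,"dy":0,"dz":0,"twist":0,"fingers":50},{"dx":-5,"dy":0,"dz":0,"twist":0,"fingers":50},{"dx":0,"dy":0,"dz":0,"twist":0,"fingers":50}]'
python3 - <<'E'
from bench import bot; from h import *; import cv2
s=bot.state();print(s['force'],s['eef_pos'],s['joint_positions'].round(2),togo(s,[.45,-.1,.3])[0])
for n in ["wrist","scene"]:
    w=bot.snapshot(n); cv2.imwrite(f"pics/{n}14.png",w["image"][:,:,::-1]);np.savez(f"pics/{n}14.npz",**w)
E
```

```text
time: 24.17
eef_pos: [0.5457, 0.1806, 0.3376]
ee_rot: [1.598, 1.566, 0.178]
force: [0.2, -0.7, -0.8]
gripper_width: 0.535
[ 0.1997529  -0.65812845 -0.79897037] [0.54574187 0.18062366 0.33760705] [0.17 0.18 1.5  0.   1.46 1.59] [ -41.1 -137.   263.1]
```

View pics/wrist14.png

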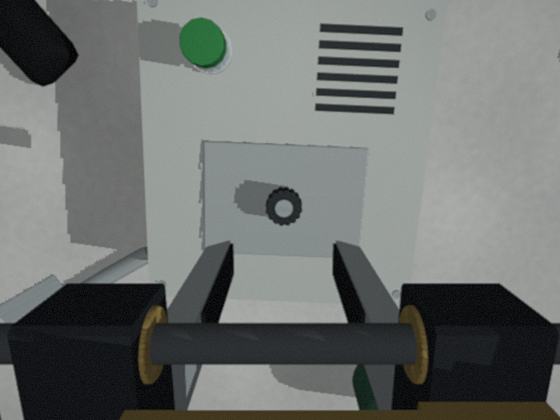

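View pics/scene14.png

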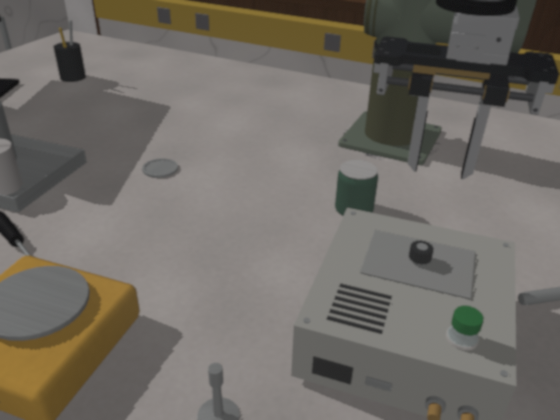

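```bash
python3 - <<'E'
from h import *
c=np.array([.5465,.180]); a=np.radians(6.2); ux=np.array([np.cos(a),np.sin(a)]); uy=np.array([-ux[1],ux[0]])
for n in ["scene14","wrist14"]:
    s=np.load(f"pics/{n}.npz");K=s["K"];T=s["cam_to_world"];D=s["depth"]
    v,u=np.mgrid[:420,:560]
    P=np.stack([(u-K[0,2])/K[0,0]*D,(v-K[1,2])/K[1,1]*D,D],-1)@T[:3,:3].T+T[:3,3]
    d=P[...,:2]-c; X=d@ux; Y=d@uy; Z=P[...,2]
    ok=(D>0)&(Z>.09)&(Z<.14)
    for nm,x0,y0,h in [("-x-y",-.038,-.058,.006),("-x+y",-.038,.058,.006),("+x-y",.038,-.058,.006),("+x+y",.038,.058,.006),("-x",-.04,0,.006),("+x",.04,0,.006),("unit-x",-.07,0,.006),("unit+x-y",.06,-.07,.006),("knob",0,0,.004)]:
        m=ok&(abs(X-x0)<h)&(abs(Y-y0)<h)
        print(n,nm,m.sum(),np.median(Z[m]).round(4) if m.sum()>5 else None, Z[m].max().round(4) if m.sum() else "")
E
```

```text
scene14 -x-y 43 0.1036 0.1051
scene14 -x+y 52 0.1036 0.1049
scene14 +x-y 53 0.1036 0.1058
scene14 +x+y 64 0.1035 0.1054
scene14 -x 0 None 
scene14 +x 64 0.1035 0.1049
scene14 unit-x 41 0.0995 0.1006
scene14 unit+x-y 59 0.0996 0.1012
scene14 knob 22 0.1272 0.1281
wrist14 -x-y 41 0.1033 0.1053
wrist14 -x+y 117 0.1032 0.1051
wrist14 +x-y 206 0.1034 0.1056
wrist14 +x+y 205 0.1034 0.1055
wrist14 -x 170 0.1033 0.1055
wrist14 +x 210 0.1034 0.1052
wrist14 unit-x 161 0.0994 0.101
wrist14 unit+x-y 206 0.0994 0.1015
wrist14 knob 99 0.1272 0.129
```

The flange is flat (4 mm above the casing all round). The knob top is 27.7 mm above the casing, against 27.5 mm expected when locked, and nothing else has moved. I'll hand it in.

```bash
python3 -c "
from bench import bot
print(bot.finish_job())"
```

```text
the job is handed in; nothing more can be done
None
```

The filter cover is back in its opening, locked, with the knob staying down, and the job is handed in at about 24 s of the 67 s allowed.

**What I did**
- I carried the cover by its knob, turned it about 7.5° to line up with the unit, and lowered it into the opening.
- Pressing with about 7 N, I turned the knob clockwise and felt the pin find the slot after about 60°.
- I pushed the stud right in (about 12.5 N), then turned it on roughly 100° until a steady 0.17–0.2 N·m showed it was at the stop.
- I eased the knob up into the notch, let go and lifted clear.

**Last checks**
- **Flange:** its top is 3.8–4.1 mm above the casing at every point measured, so it sits flat.
- **Knob:** its top is 27.7 mm above the casing, so the stud is about 6.8 mm in. Locked is about 7 mm; an early release would leave it near 9 mm.
- **Other things:** the jar and the other items look unmoved in the pictures, and the gripper touches nothing.

**What was less clear**
- The torque rose gradually rather than sharply at the stop. I relied on the steady held torque and on the knob rising past the 9 mm level to confirm the lock.
- On release the arm sprang about 4 mm sideways and 3 mm down. The force then read near zero, and the flange still measured flat afterwards.

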